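Build a spring hold-down on the strut rail

ROBOT

A 6-joint arm with a two-finger parallel gripper is mounted at the origin on the work surface. World frame = base frame: x ahead of the robot, y to its left, z up, the work surface at z = 0. Lengths are in m, angles in rad, forces in N, time in s.
With the tool pointing down it reaches from about 0.3 to 0.775 m from the base axis. Payload 14.6 kg.
Tool frame: the origin (TCP) lies at the very end of the fingers, on their centre line; the grasp point (between the pads) lies 19 mm behind it; z points along the fingers, y is the direction in which the jaws open and shut (so a half turn about z gives the same grasp; the last joint's range is limited). The gripper opens to 94 mm and grips with 3 to 60 N. Pads are 16 mm wide; open, the fingers measure 119 mm over their backs; the gripper's body (75 mm by 177 mm) begins 78 mm behind the grasp point.
Start: joints at [-1.302, 0.3, 1.521, -0, 1.321, -0.067], TCP at [0.181, -0.519, 0.205] pointing down, gripper open.
Joint ranges: [-3.03, 3.03], [-0.79, 2.21], [0.23, 2.52], [-1.04, 4.18], [0, 3.07], [-2.55, 2.55]. Speed limits (rad/s): [2.22, 2.22, 2.57, 3.14, 3.14, 3.14].

INTERFACE

Orientations are given as [roll, pitch, yaw] about the fixed x, y, z axes, in that order (R = Rz(yaw) Ry(pitch) Rx(roll)).
In Python, from station import ctrl, vision, ticket gives the robot as it stands.
- The arm moves only by the tool step_arm, never from a script. Its argument "steps" is a list of rows, each an object of numbers: "x", "y", "z": the shift along the tool's x, y, z in m; "ax", "ay", "az": the turn, a rotation vector about the tool's x, y, z in degrees; "claw": the finger opening in m, from 0 to 0.094. A call has 1 to 5 rows; each row shifts and turns the pose as measured when the row begins, along the tool's axes as they then stand; what a row does not reach is not made up. A row lasts 1/12 s, in which the tool goes at most 41.7 mm and 7.16 degrees, less where a joint would pass 70% of its speed; a pose out of reach is approached as far as the arm can. A call with a gripper value outside its range is refused whole. The fingers move at their own pace and stop on an object; "grip_force" is the grip in N (left out, the last holds). Time passes only in rows, so rows that do not move let the fingers close. It gives the time, the measured TCP pose, the force and the opening at its end, in the units of the state.
- ctrl.get_obs(): the state, without advancing time (a new reading comes with each control period).
- vision.camera(name): name is "side" or "top"; returns (picture, depth): 400x640x3 uint8, red, green, blue; 400x640 float32, m along the optical axis (not along the pixel's ray), 0 where there is no reading.
- vision.camera_params(name): a dict with "fov_y" (degrees; the focal length in pixels is half the picture's height over the tangent of half this angle, whatever the lens; pixels are square), "cx", "cy" (the principal point, pixels), "k1" (the pictures are not rectified: a ray, as slopes to the right and down, at radius r is drawn at 1 + k1 r^2 times it, then the intrinsics apply), "origin" and "attitude" of the camera in the world. Camera axes: x right, y up, looking along -z (the intrinsics and any distortion apply to the point x, -y, -z); pixel columns grow to the right and rows downward; lengths in m; the calibration is good to about 2 mm. A picture is of the moment at which its call begins. camera_params takes no time and is no camera call.
- ticket.hand_in(): hands the job in, once; it reports no verdict.
The state is a dict: "time_s": time; "qpos": joint angles; "joint_vel": joint speeds; "tau": joint torques, N m; "ee_pos": TCP position; "eef_rot": TCP orientation; "force": force on the tool from outside, world axes, zero at the start; "moment": the same for the moment, N m; "grip_width": finger opening in m.
Only numpy, scipy, OpenCV 4.12 (cv2) and the standard library are available. Lean on these libraries where they do the work, as an engineer would, in place of code of your own. Each camera call takes 0.05 s, during which the arm holds its last target.

TASK

Build up a spring hold-down on the strut rail: at the yellow station clip, lower the hammer-head bolt into the slot with its head lengthwise, down onto its flange, then give it a quarter turn so that the head lies square across under both lips. Then stack every disc spring on its stud with the faces alternating, the first one crown up (rim down), the next hollow up, and so on, and finish with the flat orange thrust ring on top. Leave the black unit, the screwdriver and the jar alone.

Things in the scene. Friction and masses are not known exactly. Their poses are not given: they have to be found in the camera images.
- strut: Slotted strut rail, fixed: grey steel channel 41 mm wide, 41 mm high, 360 mm long. Under its two in-turned lips (7.5 mm deep) the channel is 36 mm wide and 38 mm deep from the top. Four aluminium angle feet beside it near the ends, 30 mm high, reach 42 mm out. Origin: middle of its underside; y along the rail, z up.
- slot (a point): Middle of the rail's length, on the centre line of its slot, level with the top of the lips. The slot is 22 mm wide, open upwards and runs along y; x points across it, z up.
- station (a point): Yellow station clip on the rail's flanks, 22 mm long, a black line on each ear; the ears reach 20 mm out from the flanks, 3 mm below the top of the lips. Point: on the slot's centre line at the clip's middle (in line with the black lines), level with the top of the lips; y along the slot. The bolt's axis goes here.
- block: Grey kitting block, fixed, 100 x 75 x 30 mm, with a pocket through it in which the bolt stands at the start, flange on the block's top. Origin: middle of its underside.
- bolt_head (a point): Hammer head of the steel bolt (bolt 76 mm long in all, 0.2 to 0.36 kg): 32 mm long, 18 mm wide, 8 mm thick, ends round. Above it a round neck 16 mm across, 11 mm long, up to the flange. Point: middle of the head's underside; x along the head (red line on the flange and on the bolt's upper end), z up the bolt.
- bolt_seat (a point): Point on the bolt's axis at the top of its flange (aluminium, 54 mm across, 5 mm thick), 24 mm above the head's underside; same axes as the head. With the flange on the rail's lips this point is 5 mm above them, and the head is 3.5 mm below them, free to turn: no stop, no spring, it stays as turned. Above it: stud 16 mm across, 32 mm tall, then the square end.
- bolt_grip (a point): Centre of the bolt's square end (11 mm across, 20 mm tall, above the round stud), 42 mm above the top of the flange, 10 mm below the bolt's upper end; its faces look along x and y, the head's axes.
- ring_c (a point): Orange thrust ring: flat ring, outside diameter 60 mm, bore 21 mm, 8 mm thick, lying flat, both sides alike. Point: its centre, half-way up.
- unit: Bystander: black electronics unit with aluminium side rails and yellow connectors on top, 118 x 180 x 91 mm, loose. Origin: middle of its underside.
- driver: Bystander: screwdriver with a green handle, 190 mm long, loose, beyond the rail. Origin: under its middle, x along it.
- tin: Bystander: small jar with a black cap, 64 mm across, 60 mm high, loose. Origin: middle of its underside.
- crown1_c (a point): Disc spring lying crown up at the start (like a hat: rim down, bore edge uppermost). Steel cone washer, outside diameter 60 mm, bore 21 mm, 5 mm thick, 7.9 mm high over all; crown (convex) face brass-coloured, hollow face black. Point: its centre, half-way up (4 mm above its support); z points out of the crown face. May be absent.
- crown2_c (a point): Disc spring lying crown up at the start (like a hat: rim down, bore edge uppermost). Steel cone washer, outside diameter 60 mm, bore 21 mm, 5 mm thick, 7.9 mm high over all; crown (convex) face brass-coloured, hollow face black. Point: its centre, half-way up (4 mm above its support); z points out of the crown face. May be absent.
- crown3_c (a point): Disc spring lying crown up at the start (like a hat: rim down, bore edge uppermost). Steel cone washer, outside diameter 60 mm, bore 21 mm, 5 mm thick, 7.9 mm high over all; crown (convex) face brass-coloured, hollow face black. Point: its centre, half-way up (4 mm above its support); z points out of the crown face. May be absent.
- dish1_c (a point): Disc spring lying hollow up at the start (like a saucer: on its bore edge, rim uppermost). Steel cone washer, outside diameter 60 mm, bore 21 mm, 5 mm thick, 7.9 mm high over all; crown (convex) face brass-coloured, hollow face black. Point: its centre, half-way up (4 mm above its support); z points out of the crown face.
- dish2_c (a point): Disc spring lying hollow up at the start (like a saucer: on its bore edge, rim uppermost). Steel cone washer, outside diameter 60 mm, bore 21 mm, 5 mm thick, 7.9 mm high over all; crown (convex) face brass-coloured, hollow face black. Point: its centre, half-way up (4 mm above its support); z points out of the crown face.

How it is judged:
By the outcome, as a careful person would: the job done as asked, in the order asked, and still so for the second after the job is handed in, with the robot touching nothing.
Of crown1, crown2, crown3 only 2 to 3 are there at a start; the rules pass over those that are not, and their reading is None.
At some moment in a run one of crown1, crown2, crown3, dish1, dish2, ring may be knocked a few centimetres aside while the robot is not near it.
It also fails if it takes over 208 s, if anything falls off the work surface, if the arm or the gripper's body presses on something with over 40 N, if the wrist force passes 120 N, or if a joint passes its speed limit or range.

## Working session

There is one attempt and no reset: what is moved stays moved. The work goes in short steps, Python scripts to look and compute and a tool call to move; the robot and the scene stay as the last step left them, time stands still between calls to the robot, and variables do not carry over. Pictures are saved under pics/ and viewed, and the job is handed in when it is done.

Besides the shell and the picture viewer there is one more tool, called after "Request:" as name(argument=value, ...) on one line, values as JSON. step_arm: Moves the arm, as the interface text tells. Its arguments: {"type":"object","properties":{"steps":{"type":"array"},"grip_force":{"type":"number"}},"required":["steps"]}

```bash
ls -la; mkdir -p pics; cat > h.py <<'E'
import numpy as np, cv2
from station import ctrl, vision, ticket
from scipy.spatial.transform import Rotation as R
def snap(n,tag):
    p,d=vision.camera(n); cv2.imwrite(f'pics/{tag}.png',p[:,:,::-1]); np.savez(f'pics/{tag}.npz',p=p,d=d); return p,d
E
python3 - <<'E'
from h import *
for n in('side','top'):
    print(n,vision.camera_params(n)); snap(n,n+'0')
print(ctrl.get_obs())
E
```

```text
total 12
drwxr-xr-x  3 agent agent 4096 Dec  7 14:53 .
drwxr-xr-x 23 root  root  4096 Dec  7 14:53 ..
drwxr-xr-x  2 agent agent 4096 Dec  7 14:53 pics
side {'fov_y': 45.193122862998045, 'cx': 323.97021241509805, 'cy': 208.64307430855894, 'k1': -0.091115610266995, 'origin': array([ 0.03467614, -1.17862999,  0.85295118]), 'attitude': array([ 1.03271192,  0.00593882, -0.44961567])}
top {'fov_y': 55.89584693024248, 'cx': 321.87963138985003, 'cy': 197.50422309991802, 'k1': -0.05231511993626881, 'origin': array([ 0.51317984, -0.00667546,  1.03085478]), 'attitude': array([ 0.09789132,  0.00273619, -1.59961066])}
{'time_s': 0.1, 'qpos': array([-1.30155190e+00,  3.00403725e-01,  1.52150894e+00,  1.38954365e-06,
        1.32069549e+00, -6.65622166e-02]), 'joint_vel': array([-0.00101137, -0.00148903, -0.00166037,  0.00120523, -0.00047267,
       -0.0013357 ]), 'tau': array([ 1.34997339e-03, -5.32644582e+01, -3.53282332e+01,  7.09121092e-02,
        2.34559318e-02, -8.16697707e-05]), 'ee_pos': array([ 0.18119772, -0.51905095,  0.2049538 ]), 'eef_rot': array([-3.14057949e+00, -6.88870451e-05,  3.35806263e-01]), 'force': array([ 0.47550014, -0.11953315,  0.24293837]), 'moment': array([ 0.05262593, -0.02584758, -0.05096932]), 'grip_width': 0.09390730681654622}
```

View pics/side0.png

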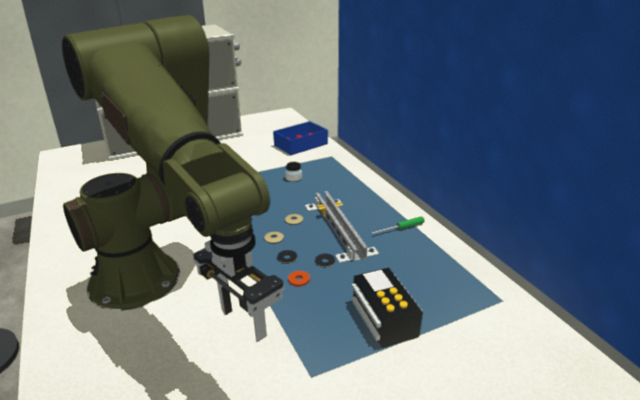

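View pics/top0.png

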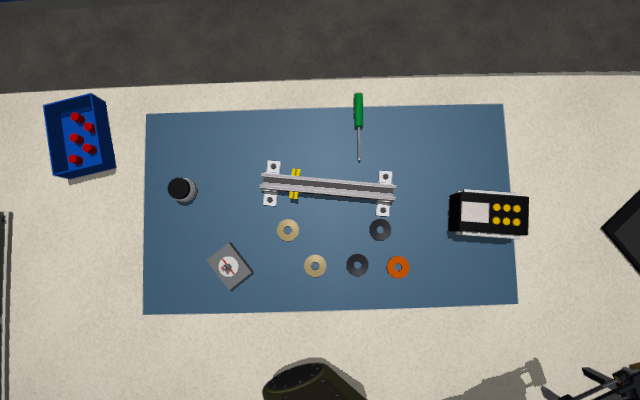

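The top view shows the bolt and block at (228,266) and the yellow clip at (295,184). The two brass (crown up) discs are at (288,230) and (315,266), the two black (hollow up) discs at (380,230) and (357,265), and the ring at (398,267). So there are two crowns and two dishes, and no flips are needed. Next I'll measure them.

```bash
cat >> h.py <<'E'
class Cam:
    def __init__(s,n):
        c=vision.camera_params(n); f=200/np.tan(np.radians(c['fov_y'])/2)
        s.K=np.array([[f,0,c['cx']],[0,f,c['cy']],[0,0,1.]]); s.D=np.array([c['k1'],0,0,0.])
        s.o=np.array(c['origin']); s.R=R.from_euler('xyz',c['attitude']).as_matrix()
    def rays(s,uv):
        q=cv2.undistortPoints(np.array(uv,float).reshape(-1,1,2),s.K,s.D).reshape(-1,2)
        d=np.c_[q[:,0],-q[:,1],-np.ones(len(q))]@s.R.T
        return d
    def plane(s,uv,z):
        d=s.rays(uv); t=(z-s.o[2])/d[:,2]; return s.o+d*t[:,None]
    def proj(s,P):
        p=(np.array(P,float).reshape(-1,3)-s.o)@s.R; p=np.c_[p[:,0],-p[:,1],-p[:,2]]
        return cv2.projectPoints(p,np.zeros(3),np.zeros(3),s.K,s.D)[0].reshape(-1,2)
def tri(c1,u1,c2,u2):
    a=c1.rays([u1])[0];b=c2.rays([u2])[0]
    M=np.c_[a,-b]; t=np.linalg.lstsq(M,c2.o-c1.o,rcond=None)[0]
    p=c1.o+a*t[0];q=c2.o+b*t[1]; return (p+q)/2,np.linalg.norm(p-q)
top=Cam('top'); side=Cam('side')
def blobs(p,lo,hi,amin=30,roi=None):
    hsv=cv2.cvtColor(p,cv2.COLOR_RGB2HSV); m=cv2.inRange(hsv,np.array(lo),np.array(hi))
    if roi: 
        k=np.zeros_like(m);x0,y0,x1,y1=roi;k[y0:y1,x0:x1]=1;m=m*k
    out=[]
    for c in cv2.findContours(m,cv2.RETR_EXTERNAL,cv2.CHAIN_APPROX_NONE)[0]:
        if cv2.contourArea(c)>=amin:
            (x,y),(a,b),t=cv2.fitEllipse(c) ; out.append((round(x,2),round(y,2),round(a,1),round(b,1),round(t),cv2.contourArea(c)))
    return out
def crop(p,x0,y0,x1,y1,k,name): cv2.imwrite(f'pics/{name}.png',cv2.resize(p[y0:y1,x0:x1,::-1],None,fx=k,fy=k,interpolation=cv2.INTER_CUBIC))
E
python3 - <<'E'
from h import *
T=np.load('pics/top0.npz');S=np.load('pics/side0.npz')
crop(T['p'],200,150,420,300,3.6,'topc'); crop(S['p'],230,170,430,300,4,'sidec')
for n,I in(('top',T),('side',S)):
  p=I['p'];roi=(200,150,430,300) if n=='top' else (255,180,345,295)
  for nm,lo,hi in(('brass',(15,50,100),(28,140,255)),('black',(0,0,0),(179,255,70)),('orange',(3,180,120),(14,255,255)),('yellow',(20,180,100),(34,255,255))):
    print(n,nm,blobs(p,lo,hi,15,roi))
for uv in((288,222),(398,260),(228,258)): print(T['d'][uv[1],uv[0]])
E
```

```text
top brass [(314.69, 265.49, 20.7, 21.3, 179, 345.0), (287.34, 229.74, 20.3, 21.1, 176, 333.5)]
top black [(356.74, 263.77, 19.0, 20.2, 58, 215.5), (253.11, 272.01, 19.4, 23.2, 5, 32.5), (379.42, 229.1, 18.9, 20.6, 20, 211.5), (294.31, 200.72, 4.1, 7.6, 98, 19.5), (337.28, 197.51, 4.5, 123.3, 95, 309.5), (282.62, 192.46, 4.8, 12.8, 99, 40.5)]
top orange [(397.62, 266.63, 20.9, 21.2, 147, 347.0)]
top yellow [(293.46, 194.54, 7.5, 9.0, 93, 46.0), (295.71, 171.84, 6.7, 8.2, 94, 37.0)]
side brass [(273.54, 237.01, 10.2, 17.6, 85, 139.5), (293.6, 218.75, 9.0, 16.9, 87, 116.5)]
side black [(265.49, 283.18, 23.2, 31.2, 108, 419.0), (324.58, 259.65, 11.3, 18.6, 86, 163.0), (286.67, 256.22, 11.0, 18.5, 85, 157.0), (341.89, 241.99, 5.0, 12.1, 158, 20.5), (329.98, 225.07, 9.5, 27.4, 140, 81.5), (260.67, 200.74, 14.6, 33.0, 174, 246.0)]
side orange [(298.51, 277.93, 12.9, 20.0, 86, 201.0)]
side yellow []
1.0244423
1.0095905
0.98555404
```

View pics/topc.png

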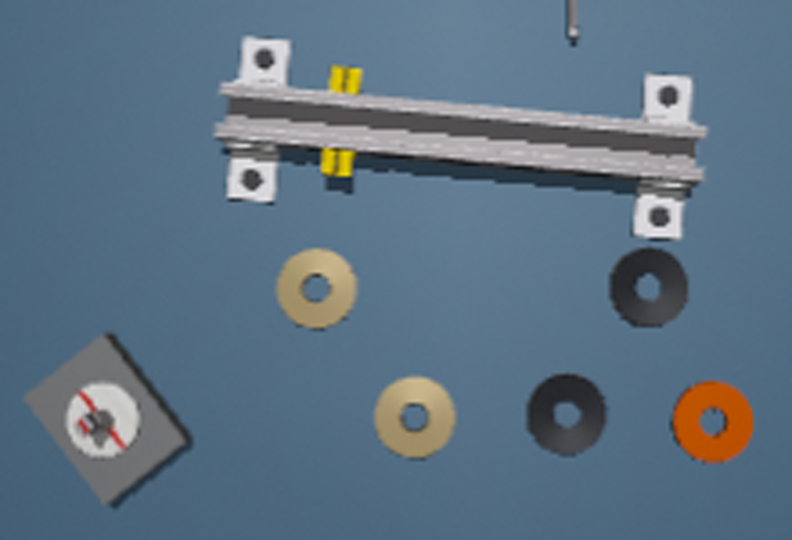

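View pics/sidec.png

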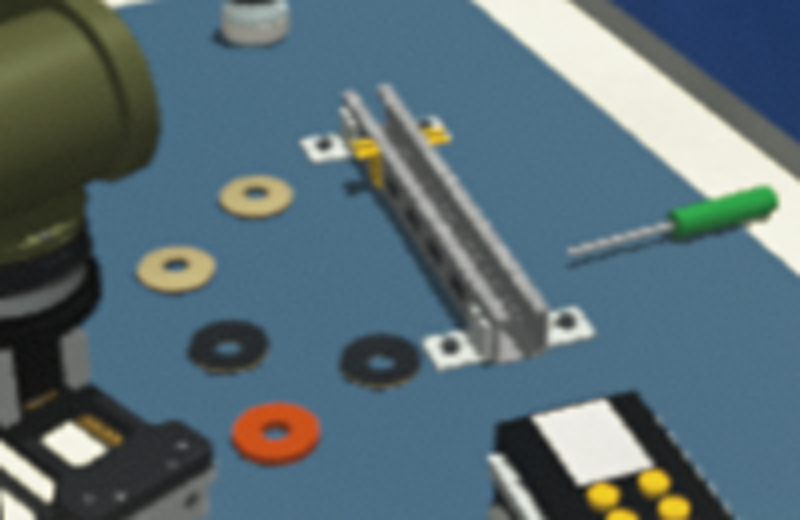

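```bash
python3 - <<'E'
from h import *
T=np.load('pics/top0.npz')
p=T['p']
def big(x0,y0,x1,y1,k): return cv2.resize(p[y0:y1,x0:x1,::-1],None,fx=k,fy=k,interpolation=cv2.INTER_NEAREST)
cv2.imwrite('pics/clip.png',big(260,165,330,205,11)); cv2.imwrite('pics/boltz.png',big(203,240,257,292,11))
# profiles across rail, column-wise
for u in (275,310,330,350,370):
    print(u, p[165:212,u].mean(1).astype(int))
E
```

```text
275 [121  80  64 173 215 216 216 171 213 180 164 182 136  80  80  79  79  80
 161 164 177 184 163 182 108 126 139  81 108 107 216 216 216 216 216 216
 216 216 202 190 178  54 114 115 114 114 113]
310 [124 124 124 124 123 124 123 123 124 123 123 123 168 182 180 154  78  81
  80  80  81 174 174 174 191 176 179 143  25  53  54  54  54 121 121 121
 121 120 121 121 121 121 120 120 120 120 120]
330 [127 127 126 126 126 126 127 126 125 126 126 125 127 126 182 180 187 146
  81  80  79  80  82 177 177 178 196 178 176 124  27  55  55  55  54 123
 124 124 124 123 123 123 124 123 123 123 123]
350 [124 123 124 124 124 123 123 123 124 124 123 123 123 123 122 135 188 177
 182 122  80  81  80  80  82 174 176 173 181 175 174  87  29  53  54  54
  55 121 121 121 121 120 121 121 120 121 120]
370 [121 120 121 121 120 120 120 121 121 120 120 121 121 120 120 120 120 140
 196 170 193  93  78  80  79  81  79 167 169 180 181 167 172  73  50  53
  54  53  83 119 119 118 118 117 118 117 117]
```

View pics/clip.png

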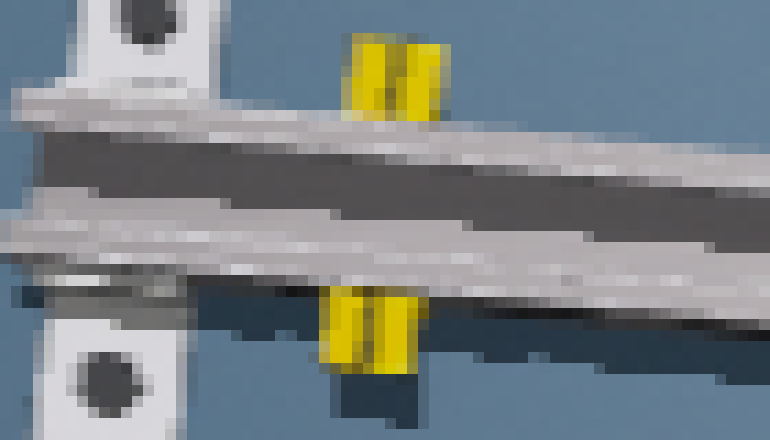

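View pics/boltz.png

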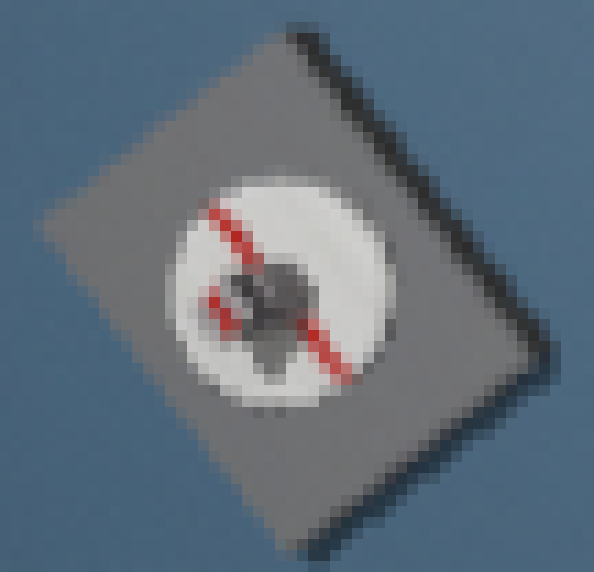

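```bash
cat > m0.py <<'E'
from h import *
def rail(p,cols):
    far=[];near=[];n2=[]
    for u in cols:
        c=p[:,u].astype(float).mean(1)
        for v in range(165,200):   # far edge
            if c[v]<150<=c[v+1]: far.append((u,v+(150-c[v])/(c[v+1]-c[v])));break
        # slot far side: bright->dark
        v0=int(far[-1][1])+2
        for v in range(v0,v0+6):
            if c[v]>130>=c[v+1]: n2.append((u,v+(c[v]-130)/(c[v]-c[v+1])));break
        for v in range(v0+9,v0+20):
            if c[v]>100>=c[v+1]: near.append((u,v+(c[v]-100)/(c[v]-c[v+1])));break
    out=[]
    for e in(far,n2,near):
        P=top.plane(e,.041); k=np.polyfit(P[:,1],P[:,0],1); r=P[:,0]-np.polyval(k,P[:,1])
        g=abs(r)<.0015; k=np.polyfit(P[g,1],P[g,0],1); out.append(k); print('edge',k,g.sum(),r.std())
    return out
def disc(p,u,v,z,r=15):
    # mat-distance mask -> subpixel centroid of contour fit
    s=p[int(v)-r:int(v)+r+1,int(u)-r:int(u)+r+1].astype(float)
    mat=np.median(np.r_[s[0],s[-1],s[:,0],s[:,-1]],axis=0)
    d=(s-mat); b=d[...,2]-d[...,0] # blue-red change (black: negative, brass: negative)
    m=(-b>22).astype(np.uint8); 
    n,l,st,ce=cv2.connectedComponentsWithStats(m); k=1+np.argmax(st[1:,4]); 
    c=max(cv2.findContours((l==k).astype(np.uint8),cv2.RETR_EXTERNAL,cv2.CHAIN_APPROX_NONE)[0],key=cv2.contourArea)
    (x,y),(a,bb),t=cv2.fitEllipse(c)
    (x2,y2),rr=cv2.minEnclosingCircle(c)
    q=[x+int(u)-r,y+int(v)-r]
    return np.round(q,2),round(a,1),round(bb,1),np.round(top.plane([q],z)[0],4)
E
python3 - <<'E'
from m0 import *
T=np.load('pics/top0.npz');p=T['p'];S=np.load('pics/side0.npz')['p']
k=rail(p,list(range(305,370)))
for n,u,v,z,su in(('crA',314.7,265.5,.003,(273.54,237.01)),('crB',287.3,229.7,.003,(293.6,218.75)),('diA',356.7,264.5,.006,(286.67,256.22)),('diB',379.4,229.5,.006,(324.58,259.65)),('ring',397.6,266.6,.006,(298.51,277.93))):
    d=disc(p,u,v,z); t=tri(top,d[0],side,su); print(n,*d,'tri',np.round(t[0],4),round(t[1],4))
print('clip',top.plane([(295.5,171.8),(293.1,194.5)],.038))
# bolt flange
s=p; hsv=cv2.cvtColor(p,cv2.COLOR_RGB2HSV)
print('flange',blobs(p,(0,0,175),(179,60,255),50,(210,250,245,285)))
f=blobs(p,(0,0,175),(179,60,255),50,(210,250,245,285))[0]
print(top.plane([f[:2]],.035))
def zm(u,v,o,k=11): return (o[0]+u/k-.5,o[1]+v/k-.5)
o=(203,240)
L=[zm(213,212,o),zm(345,378,o)]; q=top.plane(L,.035); print('redline',q,np.degrees(np.arctan2(*(q[1]-q[0])[[1,0]])))
print('bolt top line',top.plane([zm(222,312,o)],.087))
print('exp bolt top px',top.proj([[*top.plane([f[:2]],.035)[0][:2],.087],[*top.plane([f[:2]],.035)[0][:2],.067]]))
E
```

```text
edge [0.12003109 0.66416241] 65 0.00034547299955313247
edge [0.12260363 0.65440144] 65 0.00033128481776923324
edge [0.12280672 0.62225359] 65 0.00026091820041824635
crA [314.83 265.45] 22.4 22.5 [0.4307 0.0175 0.003 ] tri [0.4306 0.0176 0.0044] 0.0004
crB [287.6  229.68] 21.8 22.7 [0.529 0.089 0.003] tri [0.5287 0.0889 0.0049] 0.0005
diA [356.85 264.53] 21.3 21.8 [ 0.4301 -0.0956  0.006 ] tri [ 0.4296 -0.0955  0.005 ] 0.0007
diB [379.78 229.38] 20.7 21.6 [ 0.5224 -0.1613  0.006 ] tri [ 0.5223 -0.1612  0.006 ] 0.0004
ring [397.63 266.65] 22.4 23.2 [ 0.4209 -0.2052  0.006 ] tri [ 0.4207 -0.2051  0.006 ] 0.0005
clip [[0.68159898 0.06154948 0.038     ]
 [0.62093502 0.06923148 0.038     ]]
flange [(231.57, 263.01, 9.0, 18.5, 142, 102.0)]
[[0.44529432 0.23503677 0.035     ]]
redline [[0.45694651 0.26060966 0.035     ]
 [0.4169834  0.22928164 0.035     ]] -141.90626943539078
bolt top line [[0.43741305 0.24477706 0.087     ]]
exp bolt top px [[226.54279456 264.57119641]
 [228.54022008 263.95099298]]
```

```bash
cat >> h.py <<'E'
def st():
    o=ctrl.get_obs(); y=np.degrees(o['eef_rot'][2])
    print('t%.2f'%o['time_s'],'pos',np.round(o['ee_pos']*1000,1),'rpy',np.round(np.degrees(o['eef_rot']),2),'F',np.round(o['force'],1),'w%.1f'%(o['grip_width']*1000),'q',np.round(np.degrees(o['qpos'])))
    return o
def go(x,y,z,yaw=None):
    o=st(); M=R.from_euler('xyz',o['eef_rot']).as_matrix()
    d=M.T@(np.array([x,y,z])-o['ee_pos']); print('tool shift mm',np.round(d*1000,1),'rows>=',np.round(np.linalg.norm(d)*24,1))
    if yaw is not None:
        t=R.from_euler('xyz',[np.pi,0,np.radians(yaw)]); rv=(R.from_matrix(M).inv()*t).as_rotvec(degrees=True); print('rotvec tool',np.round(rv,2))
        d2=t.as_matrix().T@(np.array([x,y,z])-o['ee_pos']); print('shift after turning',np.round(d2*1000,1))
E
python3 - <<'E'
from m0 import *
c=top.plane([(227.9,266.0)],.035)[0];print(c)
print(top.plane([(203+222/11-.5,240+312/11-.5)],.087))
go(c[0],c[1],.15,38.1)
E
```

```text
[0.43775505 0.24480169 0.035     ]
[[0.43741305 0.24477706 0.087     ]]
t0.10 pos [ 181.2 -519.1  205. ] rpy [-179.94   -0.     19.24] F [ 0.5 -0.1  0.2] w93.9 q [-75.  17.  87.   0.  76.  -4.]
tool shift mm [ 493.9 -636.6   55.6] rows>= 19.4
rotvec tool [-6.000e-02 -1.000e-02 -1.886e+01]
shift after turning [ 673.2 -442.8   55. ]
```

Request:
step_arm(steps=[{"x": 0.026, "y": -0.0325}, {"x": 0.026, "y": -0.0325}, {"x": 0.026, "y": -0.0325}, {"x": 0.026, "y": -0.0325}, {"x": 0.026, "y": -0.0325}])

```text
validation failed for argument at $.st...
```

Request:
step_arm(steps=[{"x": 0.026, "y": -0.0325, "z": 0, "ax": 0, "ay": 0, "az": 0, "claw": 0.094}, {"x": 0.026, "y": -0.0325, "z": 0, "ax": 0, "ay": 0, "az": 0, "claw": 0.094}, {"x": 0.026, "y": -0.0325, "z": 0, "ax": 0, "ay": 0, "az": 0, "claw": 0.094}, {"x": 0.026, "y": -0.0325, "z": 0, "ax": 0, "ay": 0, "az": 0, "claw": 0.094}, {"x": 0.026, "y": -0.0325, "z": 0, "ax": 0, "ay": 0, "az": 0, "claw": 0.094}])

```text
time_s: 0.52
ee_pos: [0.248, -0.3231, 0.2011]
eef_rot: [-3.134, 0.001, 0.328]
force: [0.9, -0.2, 0.1]
grip_width: 0.0939
```

Request:
step_arm(steps=[{"x": 0.026, "y": -0.0325, "z": 0, "ax": 0, "ay": 0, "az": 0, "claw": 0.094}, {"x": 0.026, "y": -0.0325, "z": 0, "ax": 0, "ay": 0, "az": 0, "claw": 0.094}, {"x": 0.026, "y": -0.0325, "z": 0, "ax": 0, "ay": 0, "az": 0, "claw": 0.094}, {"x": 0.026, "y": -0.0325, "z": 0, "ax": 0, "ay": 0, "az": 0, "claw": 0.094}, {"x": 0.026, "y": -0.0325, "z": 0, "ax": 0, "ay": 0, "az": 0, "claw": 0.094}])

```text
time_s: 0.93
ee_pos: [0.3156, -0.1261, 0.2015]
eef_rot: [-3.134, 0.001, 0.325]
force: [0.9, -0.7, -0.7]
grip_width: 0.0939
```

Request:
step_arm(steps=[{"x": 0.026, "y": -0.0325, "z": 0, "ax": 0, "ay": 0, "az": 0, "claw": 0.06}, {"x": 0.026, "y": -0.0325, "z": 0, "ax": 0, "ay": 0, "az": 0, "claw": 0.06}, {"x": 0.026, "y": -0.0325, "z": 0, "ax": 0, "ay": 0, "az": 0, "claw": 0.06}, {"x": 0.026, "y": -0.0325, "z": 0, "ax": 0, "ay": 0, "az": -4, "claw": 0.06}, {"x": 0.026, "y": -0.0325, "z": 0, "ax": 0, "ay": 0, "az": -4, "claw": 0.06}])

```text
time_s: 1.35
ee_pos: [0.3813, 0.0719, 0.2033]
eef_rot: [-3.136, -0.003, 0.466]
force: [0.8, -0.9, 0.1]
grip_width: 0.0645
```

```bash
python3 - <<'E'
from m0 import *
snap('side','side1')
I=np.load('pics/side1.npz')['p']; crop(I,230,100,390,220,5,'side1c')
go(.4376,.2448,.15,38.1)
E
```

```text
t1.40 pos [382.1  77.5 203.3] rpy [-179.59   -0.21   27.28] F [-1.9  1.3 -1.3] w61.3 q [  6.  -4. 111.   0.  73.  68.]
tool shift mm [ 125.8 -122.9   54.6] rows>= 4.4
rotvec tool [ -0.39  -0.25 -10.82]
shift after turning [146.9 -97.4  53.3]
```

View pics/side1c.png

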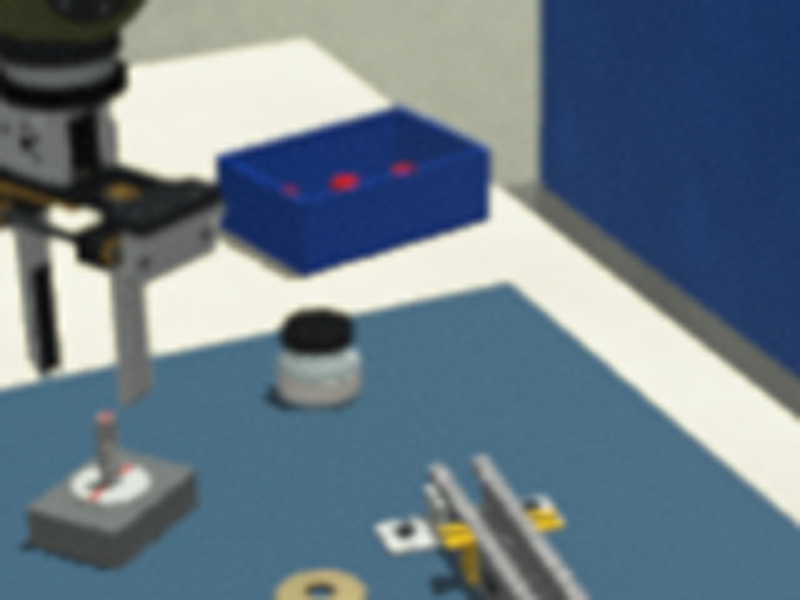

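The side view shows the bolt's upper end at about (250.7,182.5) and its flange centre at about (251.9,196.1).

```bash
python3 - <<'E'
from m0 import *
print(tri(top,(222.7,267.9),side,(250.7,182.5)),tri(top,(227.9,266),side,(251.9,196.1)))
E
```

```text
(array([0.43749297, 0.24406476, 0.08956221]), np.float64(7.576322173875575e-05)) (array([0.43760302, 0.24470025, 0.03574865]), np.float64(0.0004467608257700935))
```

Request:
step_arm(steps=[{"x": 0.025, "y": -0.0245, "z": 0.009, "ax": 0, "ay": 0, "az": 0, "claw": 0.06}, {"x": 0.025, "y": -0.0245, "z": 0.009, "ax": 0, "ay": 0, "az": 0, "claw": 0.06}, {"x": 0.025, "y": -0.0245, "z": 0.009, "ax": 0, "ay": 0, "az": 0, "claw": 0.06}, {"x": 0.025, "y": -0.0245, "z": 0.009, "ax": 0, "ay": 0, "az": -5, "claw": 0.06}, {"x": 0.025, "y": -0.0245, "z": 0.009, "ax": -0.4, "ay": -0.3, "az": -5.8, "claw": 0.06}])

```text
time_s: 1.82
ee_pos: [0.434, 0.2506, 0.1593]
eef_rot: [3.139, -0.002, 0.67]
force: [0.3, -0.7, 0.2]
grip_width: 0.06
```

```bash
python3 - <<'E'
from m0 import *
snap('top','top1')
I=np.load('pics/top1.npz')['p']; crop(I,190,230,290,300,8,'top1c')
go(.4376,.2448,.10,38.1)
E
```

```text
t1.87 pos [433.9 254.7 157.1] rpy [1.7991e+02 4.0000e-02 3.8990e+01] F [-2.5  1.5 -4. ] w60.1 q [26. 14. 98. -0. 68. 77.]
tool shift mm [-3.3 10.  57.1] rows>= 1.4
rotvec tool [0.09 0.04 0.89]
shift after turning [-3.2 10.1 57.1]
```

View pics/top1c.png

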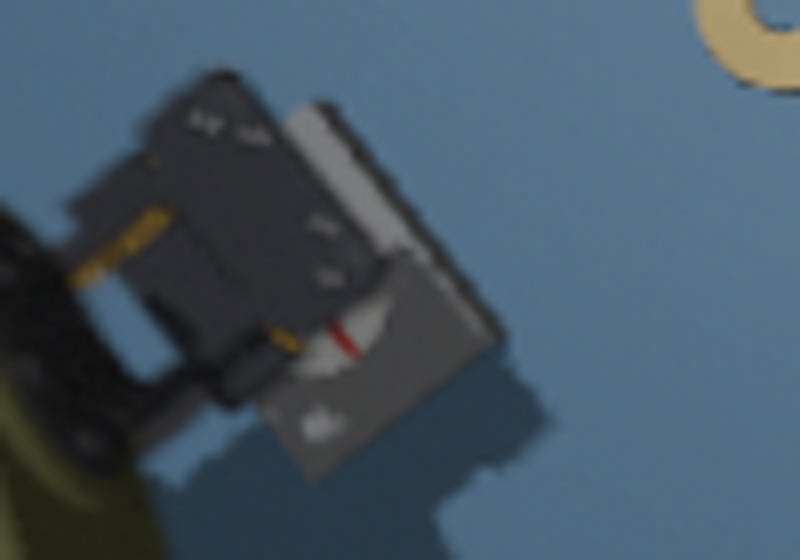

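Request:
step_arm(steps=[{"x": -0.003, "y": 0.01, "z": 0.03, "ax": 0, "ay": 0, "az": 0.9, "claw": 0.06}, {"x": 0, "y": 0, "z": 0.027, "ax": 0, "ay": 0, "az": 0, "claw": 0.06}, {"x": 0, "y": 0, "z": 0, "ax": 0, "ay": 0, "az": 0, "claw": 0.06}])

```text
time_s: 2.12
ee_pos: [0.4375, 0.2482, 0.0968]
eef_rot: [3.14, 0.002, 0.672]
force: [0.6, -0.5, -1.1]
grip_width: 0.0598
```

```bash
python3 - <<'E'
from m0 import *
go(.4376,.2447,.058,38.1)
E
```

```text
t2.12 pos [437.5 248.2  96.8] rpy [1.7993e+02 1.2000e-01 3.8510e+01] F [ 0.6 -0.5 -1.1] w59.8 q [ 25.  18. 101.  -0.  61.  77.]
tool shift mm [-2.   2.7 38.8] rows>= 0.9
rotvec tool [0.07 0.12 0.41]
shift after turning [-2.1  2.8 38.8]
```

Request:
step_arm(steps=[{"x": -0.002, "y": 0.003, "z": 0.02, "ax": 0, "ay": 0, "az": 0.4, "claw": 0.06}, {"x": 0, "y": 0, "z": 0.018, "ax": 0, "ay": 0, "az": 0, "claw": 0.03}, {"x": 0, "y": 0, "z": 0, "ax": 0, "ay": 0, "az": 0, "claw": 0.03}, {"x": 0, "y": 0, "z": 0, "ax": 0, "ay": 0, "az": 0, "claw": 0.03}])

```text
time_s: 2.45
ee_pos: [0.4383, 0.244, 0.0604]
eef_rot: [3.14, 0.003, 0.664]
force: [-0.3, 0.7, 0.3]
grip_width: 0.043
```

```bash
python3 - <<'E'
from m0 import *
go(.4376,.2447,.058,38.1)
E
```

```text
t2.45 pos [438.3 244.   60.4] rpy [1.7994e+02 1.6000e-01 3.8030e+01] F [-0.3  0.7  0.3] w43.0 q [ 25.  21. 103.  -0.  56.  77.]
tool shift mm [-0.1 -1.   2.4] rows>= 0.1
rotvec tool [ 0.06  0.16 -0.07]
shift after turning [-0.1 -1.   2.4]
```

Request:
step_arm(steps=[{"x": 0, "y": -0.001, "z": 0.002, "ax": 0, "ay": 0, "az": 0, "claw": 0.015}, {"x": 0, "y": 0, "z": 0, "ax": 0, "ay": 0, "az": 0, "claw": 0.0}, {"x": 0, "y": 0, "z": 0, "ax": 0, "ay": 0, "az": 0, "claw": 0.0}, {"x": 0, "y": 0, "z": 0, "ax": 0, "ay": 0, "az": 0, "claw": 0.0}, {"x": 0, "y": 0, "z": 0, "ax": 0, "ay": 0, "az": 0, "claw": 0.0}], grip_force=40)

```text
time_s: 2.87
ee_pos: [0.4396, 0.2456, 0.0636]
eef_rot: [3.139, -0.003, 0.663]
force: [-0.9, -0.9, -2.0]
grip_width: 0.0141
```

Request:
step_arm(steps=[{"x": 0, "y": 0, "z": 0, "ax": 0, "ay": 0, "az": 0, "claw": 0.0}, {"x": 0, "y": 0, "z": 0, "ax": 0, "ay": 0, "az": 0, "claw": 0.0}, {"x": 0, "y": 0, "z": 0, "ax": 0, "ay": 0, "az": 0, "claw": 0.0}])

```text
time_s: 3.12
ee_pos: [0.4394, 0.2456, 0.0639]
eef_rot: [3.139, -0.003, 0.663]
force: [-0.1, -0.4, -2.3]
grip_width: 0.0138
```

```bash
python3 - <<'E'
from m0 import *
st()
E
```

```text
t3.12 pos [439.4 245.6  63.9] rpy [179.86  -0.18  38.  ] F [-0.1 -0.4 -2.3] w13.8 q [ 25.  21. 103.  -0.  56.  77.]
```

```bash
python3 - <<'E'
from m0 import *
snap('side','side2');snap('top','top2')
I=np.load('pics/side2.npz')['p']; crop(I,225,130,305,215,7,'side2c')
I=np.load('pics/top2.npz')['p']; crop(I,190,230,290,300,8,'top2c')
st()
E
```

```text
t3.22 pos [439.4 245.5  63.9] rpy [179.86  -0.18  38.  ] F [-1.1 -0.4 -2.2] w13.7 q [ 25.  21. 103.  -0.  56.  77.]
```

View pics/side2c.png

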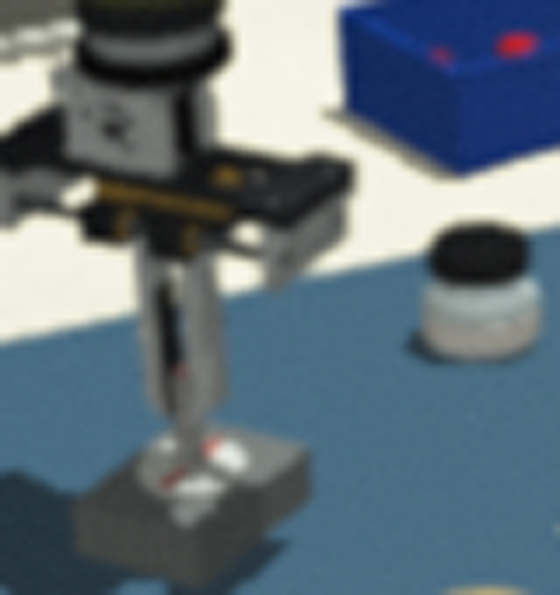

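View pics/top2c.png

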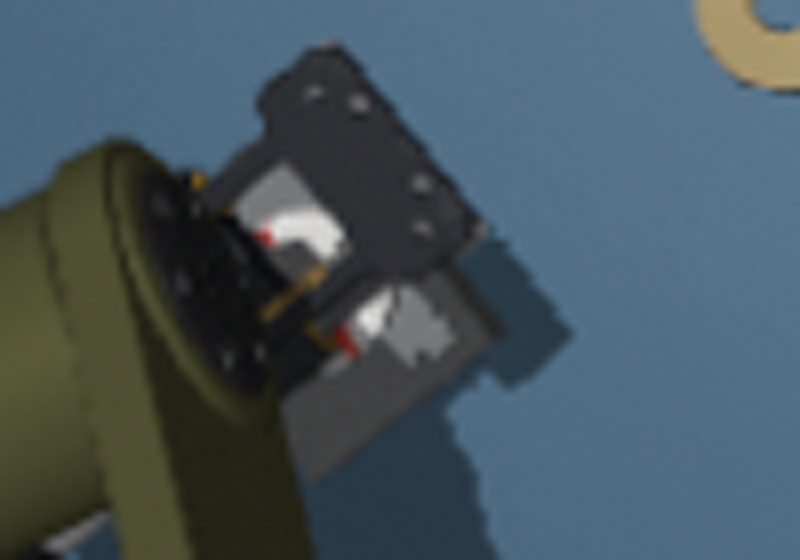

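The width stops at 13.7 mm instead of 11 mm. With the tips at z 64 mm they overlap the 16 mm stud, which ends at z 67. I'll open, go up a little and grip only the square.

Request:
step_arm(steps=[{"x": 0, "y": 0, "z": 0, "ax": 0, "ay": 0, "az": 0, "claw": 0.03}, {"x": 0, "y": 0, "z": 0, "ax": 0, "ay": 0, "az": 0, "claw": 0.03}, {"x": 0, "y": 0, "z": -0.005, "ax": 0, "ay": 0, "az": 0, "claw": 0.03}, {"x": 0, "y": 0, "z": 0, "ax": 0, "ay": 0, "az": 0, "claw": 0.03}])

```text
time_s: 3.55
ee_pos: [0.4397, 0.2457, 0.0696]
eef_rot: [3.139, -0.004, 0.663]
force: [-0.0, 0.0, -0.2]
grip_width: 0.03
```

```bash
python3 - <<'E'
from m0 import *
go(.4376,.2447,.070,38.1)
E
```

```text
t3.55 pos [439.7 245.7  69.6] rpy [179.86  -0.21  38.01] F [-0.   0.  -0.2] w30.0 q [ 25.  20. 103.  -0.  57.  77.]
tool shift mm [-2.3 -0.5 -0.4] rows>= 0.1
rotvec tool [ 0.14 -0.21 -0.09]
shift after turning [-2.3 -0.5 -0.4]
```

Request:
step_arm(steps=[{"x": -0.002, "y": 0, "z": 0, "ax": 0, "ay": 0, "az": 0, "claw": 0.03}, {"x": 0, "y": 0, "z": 0, "ax": 0, "ay": 0, "az": 0, "claw": 0.0}, {"x": 0, "y": 0, "z": 0, "ax": 0, "ay": 0, "az": 0, "claw": 0.0}, {"x": 0, "y": 0, "z": 0, "ax": 0, "ay": 0, "az": 0, "claw": 0.0}, {"x": 0, "y": 0, "z": 0, "ax": 0, "ay": 0, "az": 0, "claw": 0.0}])

```text
time_s: 3.97
ee_pos: [0.4381, 0.2444, 0.0702]
eef_rot: [3.139, -0.005, 0.663]
force: [-0.9, 0.3, -0.2]
grip_width: 0.0108
```

```bash
python3 - <<'E'
from m0 import *
go(.4376,.2447,.070,38.1)
E
```

```text
t3.97 pos [438.1 244.4  70.2] rpy [179.84  -0.27  38.  ] F [-0.9  0.3 -0.2] w10.8 q [ 25.  20. 103.  -0.  57.  77.]
tool shift mm [-0.3 -0.5  0.2] rows>= 0.0
rotvec tool [ 0.16 -0.27 -0.1 ]
shift after turning [-0.3 -0.5  0.2]
```

Request:
step_arm(steps=[{"x": 0, "y": 0, "z": -0.01, "ax": 0, "ay": 0, "az": 0, "claw": 0.0}, {"x": 0, "y": 0, "z": -0.02, "ax": 0, "ay": 0, "az": 0, "claw": 0.0}, {"x": 0, "y": 0, "z": -0.03, "ax": 0, "ay": 0, "az": 0, "claw": 0.0}, {"x": 0, "y": 0, "z": -0.025, "ax": 0, "ay": 0, "az": 0, "claw": 0.0}, {"x": 0, "y": 0, "z": 0, "ax": 0, "ay": 0, "az": 0, "claw": 0.0}], grip_force=50)

```text
time_s: 4.38
ee_pos: [0.4361, 0.2436, 0.1585]
eef_rot: [3.14, 0.002, 0.663]
force: [1.8, 1.1, -1.9]
grip_width: 0.0103
```

Request:
step_arm(steps=[{"x": 0, "y": 0, "z": 0, "ax": 0, "ay": 0, "az": -7, "claw": 0.0}, {"x": 0, "y": 0, "z": 0, "ax": 0, "ay": 0, "az": -7, "claw": 0.0}, {"x": 0, "y": 0, "z": 0, "ax": 0, "ay": 0, "az": -7, "claw": 0.0}, {"x": 0, "y": 0, "z": 0, "ax": 0, "ay": 0, "az": -7, "claw": 0.0}, {"x": 0, "y": 0, "z": 0, "ax": 0, "ay": 0, "az": -7, "claw": 0.0}])

```text
time_s: 4.8
ee_pos: [0.4355, 0.2433, 0.1587]
eef_rot: [3.141, 0.002, 1.287]
force: [0.3, -0.9, -3.1]
grip_width: 0.0105
```

```bash
python3 - <<'E'
from m0 import *
go(.6512,.0654,.135,83.1)
snap('side','side3');
I=np.load('pics/side3.npz')['p']; crop(I,225,110,305,215,6,'side3c')
E
```

```text
t4.80 pos [435.5 243.3 158.7] rpy [1.7996e+02 1.0000e-01 7.3710e+01] F [ 0.3 -0.9 -3.1] w10.5 q [25. 13. 99. -0. 68. 41.]
tool shift mm [-110.2  256.9   24.1] rows>= 6.7
rotvec tool [ 0.03  0.1  -9.39]
shift after turning [-150.7  235.5   23.7]
```

View pics/side3c.png

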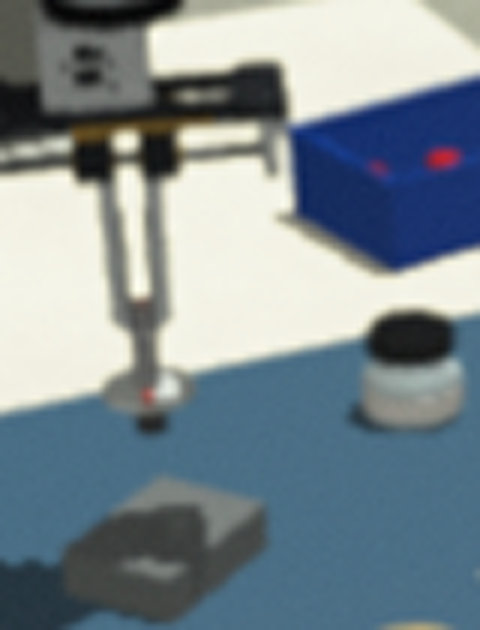

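The bolt is out of the block and hangs upright in the fingers. Next I'll carry it to the station.

Request:
step_arm(steps=[{"x": -0.0157, "y": 0.0367, "z": 0, "ax": 0, "ay": 0, "az": 0, "claw": 0.0}, {"x": -0.0157, "y": 0.0367, "z": 0, "ax": 0, "ay": 0, "az": 0, "claw": 0.0}, {"x": -0.0157, "y": 0.0367, "z": 0, "ax": 0, "ay": 0, "az": 0, "claw": 0.0}, {"x": -0.0157, "y": 0.0367, "z": 0, "ax": 0, "ay": 0, "az": 0, "claw": 0.0}, {"x": -0.0157, "y": 0.0367, "z": 0, "ax": 0, "ay": 0, "az": 0, "claw": 0.0}])

```text
time_s: 5.27
ee_pos: [0.5907, 0.1174, 0.1566]
eef_rot: [-3.138, 0.003, 1.293]
force: [0.1, 1.2, -3.5]
grip_width: 0.0105
```

Request:
step_arm(steps=[{"x": -0.0157, "y": 0.0367, "z": 0, "ax": 0, "ay": 0, "az": 0, "claw": 0.0}, {"x": -0.01, "y": 0.025, "z": 0, "ax": 0, "ay": 0, "az": 0, "claw": 0.0}, {"x": 0, "y": 0, "z": 0, "ax": 0, "ay": 0, "az": -4.7, "claw": 0.0}, {"x": 0, "y": 0, "z": 0, "ax": 0, "ay": 0, "az": -4.7, "claw": 0.0}, {"x": 0, "y": 0, "z": 0, "ax": 0, "ay": 0, "az": 0, "claw": 0.0}])

```text
time_s: 5.68
ee_pos: [0.6484, 0.0653, 0.1506]
eef_rot: [-3.132, 0.004, 1.438]
force: [-1.2, 0.2, -2.3]
grip_width: 0.0102
```

```bash
python3 - <<'E'
from m0 import *
snap('side','side4');snap('top','top4')
go(.6512,.0654,.12,83.1)
I=np.load('pics/side4.npz')['p']; crop(I,260,110,380,240,5,'side4c')
I=np.load('pics/top4.npz')['p']; crop(I,240,150,360,240,6,'top4c')
E
```

```text
t5.78 pos [648.1  66.  150.9] rpy [-179.46    0.25   82.15] F [ 0.   0.8 -2.6] w10.4 q [ 3. 33. 72. -0. 76. 11.]
tool shift mm [-0.   3.5 30.9] rows>= 0.7
rotvec tool [-0.54  0.25 -0.95]
shift after turning [-0.2  3.2 30.9]
```

View pics/side4c.png

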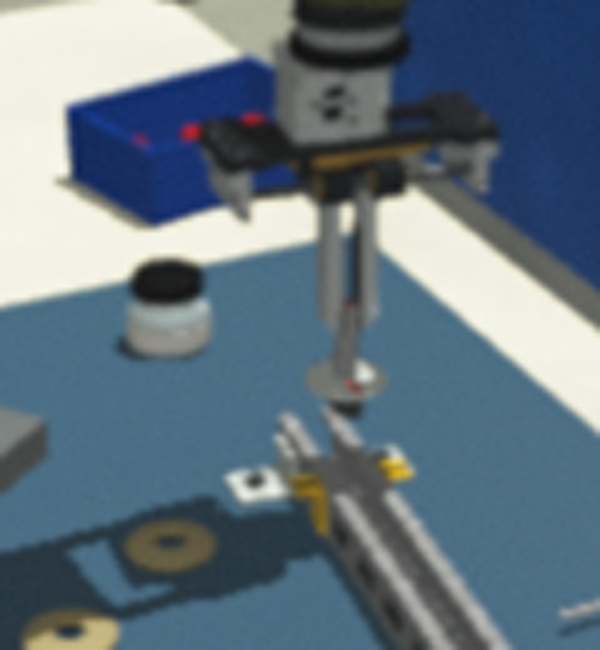

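View pics/top4c.png

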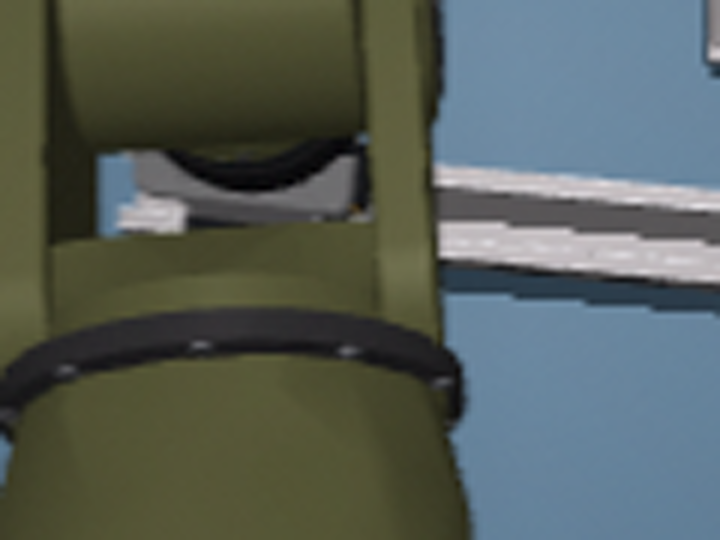

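```bash
python3 - <<'E'
from m0 import *
print(side.proj([[.6481,.066,.1157],[.6481,.066,.0917]]),top.proj([[.6512,.0654,.041]]),side.proj([[.6512,.0654,.041]]))
p=np.load('pics/side4.npz')['p']
print(p[180:194,318:340].mean(2).astype(int))
E
```

```text
[[328.83686978 184.73232366]
 [328.84283263 191.17669142]] [[294.21384019 182.98615197]] [[329.76465763 204.34450385]]
[[107 106 107 106 107 106 105 102  98  90  93  97  95  95 102 105 106 106
  107 105 107 106]
 [105 107 105 105 104 103 109 102  93  90  94  95  98 108 111 106 104 107
  105 107 106 105]
 [107 107 107 106 104 102 109 109  99  92  98  96 106 141 152 129 110 107
  107 106 106 107]
 [106 108 106 108 109 110 112 114 102  93  97  98 111 159 190 173 134 114
  108 108 106 106]
 [106 106 106 109 113 113 115 113 104  96  94  94 112 168 209 207 168 124
  112 110 108 108]
 [105 105 107 108 114 113 115 113 109 102 102 100 114 169 206 206 171 126
  114 113 107 106]
 [106 105 106 109 113 113 113 114 113 111 108 107 105 128 152 153 135 118
  111 110 105 108]
 [106 106 106 108 114 114 113 114 116 115 113 107  91  90 108 121 120 115
  111 108 106 107]
 [106 105 106 106 109 113 115 117 120 123 118 113 107 101 113 129 128 116
  109 105 107 106]
 [107 107 105 106 107 112 112 111 114 120 118 118 115 114 115 122 118 111
  109 106 107 106]
 [104 106 105 105 105 109 110 101  83  77  79  81  77  78  90 104 108 108
  106 106 106 106]
 [107 105 105 106 106 111 122 120  88  57  48  48  46  53  77  98 105 107
  108 107 107 105]
 [123 112 106 105 108 107 119 132 122  90  63  47  45  54  82 100 105 105
  106 107 106 107]
 [152 131 110 104 104 104 104 124 144 143 117  84  70  74  90 102 108 108
  107 107 105 107]]
```

Request:
step_arm(steps=[{"x": 0, "y": 0.0035, "z": 0.02, "ax": -0.5, "ay": 0.2, "az": -0.9, "claw": 0.0}, {"x": 0, "y": 0, "z": 0.02, "ax": 0, "ay": 0, "az": 0, "claw": 0.0}, {"x": 0, "y": 0, "z": 0, "ax": 0, "ay": 0, "az": 0, "claw": 0.0}])

```text
time_s: 6.03
ee_pos: [0.6512, 0.0668, 0.1108]
eef_rot: [3.14, 0.0, 1.44]
force: [-1.1, -0.7, -3.6]
grip_width: 0.0104
```

```bash
python3 - <<'E'
from m0 import *
go(.6512,.0654,.081,83.1)
E
```

```text
t6.03 pos [651.2  66.8 110.8] rpy [1.799e+02 1.000e-02 8.249e+01] F [-1.1 -0.7 -3.6] w10.4 q [ 3. 35. 74. -0. 71. 10.]
tool shift mm [-1.4  0.2 29.8] rows>= 0.7
rotvec tool [ 0.1   0.01 -0.61]
shift after turning [-1.4  0.2 29.8]
```

Request:
step_arm(steps=[{"x": -0.0014, "y": 0, "z": 0.005, "ax": 0, "ay": 0, "az": -0.6, "claw": 0.0}, {"x": 0, "y": 0, "z": 0.005, "ax": 0, "ay": 0, "az": 0, "claw": 0.0}, {"x": 0, "y": 0, "z": 0.005, "ax": 0, "ay": 0, "az": 0, "claw": 0.0}])

```text
time_s: 6.28
ee_pos: [0.6513, 0.0665, 0.0976]
eef_rot: [3.138, -0.0, 1.447]
force: [0.9, -0.2, -2.8]
grip_width: 0.0106
```

```bash
python3 - <<'E'
from m0 import *
go(.6512,.0654,.081,83.1)
E
```

```text
t6.28 pos [651.3  66.5  97.6] rpy [ 1.7978e+02 -2.0000e-02  8.2910e+01] F [ 0.9 -0.2 -2.8] w10.6 q [ 3. 36. 75. -0. 69. 10.]
tool shift mm [-1.1  0.  16.6] rows>= 0.4
rotvec tool [ 0.22 -0.02 -0.19]
shift after turning [-1.1  0.1 16.6]
```

Request:
step_arm(steps=[{"x": -0.001, "y": 0, "z": 0.005, "ax": 0.2, "ay": 0, "az": -0.2, "claw": 0.0}, {"x": 0, "y": 0, "z": 0.005, "ax": 0, "ay": 0, "az": 0, "claw": 0.0}, {"x": 0, "y": 0, "z": 0.003, "ax": 0, "ay": 0, "az": 0, "claw": 0.0}, {"x": 0, "y": 0, "z": 0.0, "ax": 0, "ay": 0, "az": 0, "claw": 0.0}])

```text
time_s: 6.62
ee_pos: [0.6513, 0.0656, 0.0839]
eef_rot: [3.141, -0.0, 1.45]
force: [-0.4, 0.5, -3.7]
grip_width: 0.0106
```

```bash
python3 - <<'E'
from m0 import *
go(.6512,.0654,.081,83.1)
E
```

```text
t6.62 pos [651.3  65.6  83.9] rpy [ 1.7995e+02 -3.0000e-02  8.3050e+01] F [-0.4  0.5 -3.7] w10.6 q [ 3. 37. 75.  0. 68.  9.]
tool shift mm [-0.2 -0.1  2.9] rows>= 0.1
rotvec tool [ 0.05 -0.03 -0.05]
shift after turning [-0.2 -0.1  2.9]
```

Request:
step_arm(steps=[{"x": 0, "y": 0, "z": 0.0015, "ax": 0, "ay": 0, "az": 0, "claw": 0.0}, {"x": 0, "y": 0, "z": 0.0015, "ax": 0, "ay": 0, "az": 0, "claw": 0.0}, {"x": 0, "y": 0, "z": 0.001, "ax": 0, "ay": 0, "az": 0, "claw": 0.0}])

```text
time_s: 6.87
ee_pos: [0.6517, 0.0655, 0.0813]
eef_rot: [3.139, -0.0, 1.449]
force: [-7.4, -1.1, 14.2]
grip_width: 0.0102
```

```bash
python3 - <<'E'
from m0 import *
go(.6512,.0654,.081,83.1)
snap('side','side5')
I=np.load('pics/side5.npz')['p']; crop(I,270,140,390,230,6,'side5c')
E
```

```text
t6.87 pos [651.7  65.5  81.3] rpy [ 1.7987e+02 -3.0000e-02  8.3030e+01] F [-7.4 -1.1 14.2] w10.2 q [ 3. 37. 75.  0. 67.  9.]
tool shift mm [-0.1 -0.5  0.3] rows>= 0.0
rotvec tool [ 0.13 -0.03 -0.07]
shift after turning [-0.1 -0.5  0.3]
```

View pics/side5c.png

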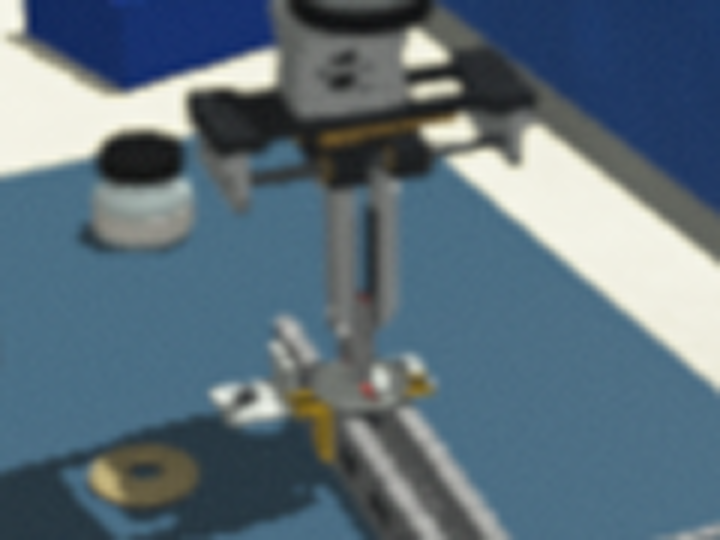

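The flange is down on the lips at z 81.3 mm with 14 N of contact, as expected. I'll unload slightly and make the quarter turn.

Request:
step_arm(steps=[{"x": 0, "y": -0.0005, "z": -0.001, "ax": 0, "ay": 0, "az": 0, "claw": 0.0}, {"x": 0, "y": 0, "z": 0, "ax": 0, "ay": 0, "az": -7, "claw": 0.0}, {"x": 0, "y": 0, "z": 0, "ax": 0, "ay": 0, "az": -7, "claw": 0.0}, {"x": 0, "y": 0, "z": 0, "ax": 0, "ay": 0, "az": -7, "claw": 0.0}, {"x": 0, "y": 0, "z": 0, "ax": 0, "ay": 0, "az": -7, "claw": 0.0}])

```text
time_s: 7.33
ee_pos: [0.6517, 0.0656, 0.0835]
eef_rot: [3.137, 0.001, 1.947]
force: [-0.7, -0.9, -2.0]
grip_width: 0.0104
```

Request:
step_arm(steps=[{"x": 0, "y": 0, "z": 0, "ax": 0, "ay": 0, "az": -7, "claw": 0.0}, {"x": 0, "y": 0, "z": 0, "ax": 0, "ay": 0, "az": -7, "claw": 0.0}, {"x": 0, "y": 0, "z": 0, "ax": 0, "ay": 0, "az": -7, "claw": 0.0}, {"x": 0, "y": 0, "z": 0, "ax": 0, "ay": 0, "az": -7, "claw": 0.0}, {"x": 0, "y": 0, "z": 0, "ax": 0, "ay": 0, "az": 0, "claw": 0.0}])

```text
time_s: 7.75
ee_pos: [0.652, 0.0657, 0.0839]
eef_rot: [3.138, 0.004, 2.453]
force: [-0.8, 0.2, -2.8]
grip_width: 0.0108
```

```bash
python3 - <<'E'
from m0 import *
go(.6512,.0654,.0815,173.1)
E
```

```text
t7.75 pos [652.   65.7  83.9] rpy [179.77   0.23 140.57] F [-0.8  0.2 -2.8] w10.8 q [  3.  37.  75.   0.  68. -48.]
tool shift mm [ 0.4 -0.7  2.4] rows>= 0.1
rotvec tool [  0.16   0.29 -32.53]
shift after turning [ 0.7 -0.4  2.4]
```

Request:
step_arm(steps=[{"x": 0, "y": -0.0007, "z": 0.0015, "ax": 0, "ay": 0, "az": -6.6, "claw": 0.0}, {"x": 0, "y": 0, "z": 0, "ax": 0, "ay": 0, "az": -6.6, "claw": 0.0}, {"x": 0, "y": 0, "z": 0, "ax": 0, "ay": 0, "az": -6.6, "claw": 0.0}, {"x": 0, "y": 0, "z": 0, "ax": 0, "ay": 0, "az": -6.6, "claw": 0.0}, {"x": 0, "y": 0, "z": 0, "ax": 0, "ay": 0, "az": -6.4, "claw": 0.0}])

```text
time_s: 8.17
ee_pos: [0.6517, 0.0653, 0.0826]
eef_rot: [3.14, 0.006, 3.024]
force: [0.2, -0.1, -2.3]
grip_width: 0.0106
```

```bash
python3 - <<'E'
from m0 import *
go(.6512,.0654,.0813,173.1)
E
```

```text
t8.17 pos [651.7  65.3  82.6] rpy [179.92   0.37 173.28] F [ 0.2 -0.1 -2.3] w10.6 q [  3.  37.  76.   0.  67. -81.]
tool shift mm [0.5 0.1 1.3] rows>= 0.0
rotvec tool [0.08 0.37 0.18]
shift after turning [0.5 0.1 1.3]
```

Request:
step_arm(steps=[{"x": 0.0005, "y": 0, "z": 0.0012, "ax": 0, "ay": 0.3, "az": 0, "claw": 0.0}, {"x": 0, "y": 0, "z": 0.0005, "ax": 0, "ay": 0, "az": 0, "claw": 0.0}, {"x": 0, "y": 0, "z": 0, "ax": 0, "ay": 0, "az": 0, "claw": 0.0}])

```text
time_s: 8.42
ee_pos: [0.6514, 0.0652, 0.0813]
eef_rot: [3.14, 0.001, 3.014]
force: [-0.7, 0.5, -2.3]
grip_width: 0.0105
```

```bash
python3 - <<'E'
from m0 import *
go(.6512,.0654,.0813,173.1)
E
```

```text
t8.42 pos [651.4  65.2  81.3] rpy [1.7991e+02 8.0000e-02 1.7269e+02] F [-0.7  0.5 -2.3] w10.5 q [  2.  37.  75.   0.  68. -80.]
tool shift mm [ 0.2  0.1 -0. ] rows>= 0.0
rotvec tool [ 0.09  0.08 -0.41]
shift after turning [ 0.2  0.1 -0. ]
```

Just touching. I'll release, rise, and look.

Request:
step_arm(steps=[{"x": 0, "y": 0, "z": 0.0005, "ax": 0, "ay": 0, "az": -0.4, "claw": 0.0}, {"x": 0, "y": 0, "z": 0, "ax": 0, "ay": 0, "az": 0, "claw": 0.03}, {"x": 0, "y": 0, "z": 0, "ax": 0, "ay": 0, "az": 0, "claw": 0.03}, {"x": 0, "y": 0, "z": -0.03, "ax": 0, "ay": 0, "az": 0, "claw": 0.094}, {"x": 0, "y": 0, "z": -0.035, "ax": 0, "ay": 0, "az": 0, "claw": 0.094}])

```text
time_s: 8.83
ee_pos: [0.6489, 0.065, 0.1409]
eef_rot: [-3.142, -0.008, 3.009]
force: [-0.3, -0.1, 0.8]
grip_width: 0.0338
```

```bash
python3 - <<'E'
from m0 import *
go(.4307,.0175,.15,90)
E
```

```text
t8.83 pos [648.9  65.  140.9] rpy [-180.     -0.48  172.42] F [-0.3 -0.1  0.8] w33.8 q [  2.  34.  72.   0.  74. -80.]
tool shift mm [210.1 -75.9  -7.4] rows>= 5.4
rotvec tool [-0.35 -0.39 82.42]
shift after turning [ -47.5 -218.2   -9.1]
```

Request:
step_arm(steps=[{"x": 0.037, "y": -0.0135, "z": 0, "ax": 0, "ay": 0, "az": 0, "claw": 0.094}, {"x": 0.037, "y": -0.0135, "z": 0, "ax": 0, "ay": 0, "az": 0, "claw": 0.094}, {"x": 0.037, "y": -0.0135, "z": 0, "ax": 0, "ay": 0, "az": 0, "claw": 0.094}, {"x": 0.037, "y": -0.0135, "z": 0, "ax": 0, "ay": 0, "az": 0, "claw": 0.094}, {"x": 0.037, "y": -0.0135, "z": 0, "ax": 0, "ay": 0, "az": 0, "claw": 0.094}])

```text
time_s: 9.25
ee_pos: [0.4597, 0.0232, 0.1489]
eef_rot: [3.138, 0.014, 3.004]
force: [2.0, -0.5, 1.0]
grip_width: 0.0668
```

```bash
python3 - <<'E'
from m0 import *
snap('top','top6');snap('side','side6')
I=np.load('pics/top6.npz')['p']; crop(I,200,150,420,300,3.6,'top6c')
I=np.load('pics/side6.npz')['p']; crop(I,270,160,390,250,6,'side6c')
go(.4307,.0175,.15,173)
E
```

```text
t9.35 pos [456.4  22.9 148.3] rpy [179.81   0.56 172.09] F [ 0.6  0.2 -0.4] w75.2 q [ -2.   8. 106.   0.  65. -84.]
tool shift mm [24.7 -8.8 -2. ] rows>= 0.6
rotvec tool [ 0.19  0.56 -0.91]
shift after turning [24.9 -8.5 -1.7]
```

View pics/top6c.png

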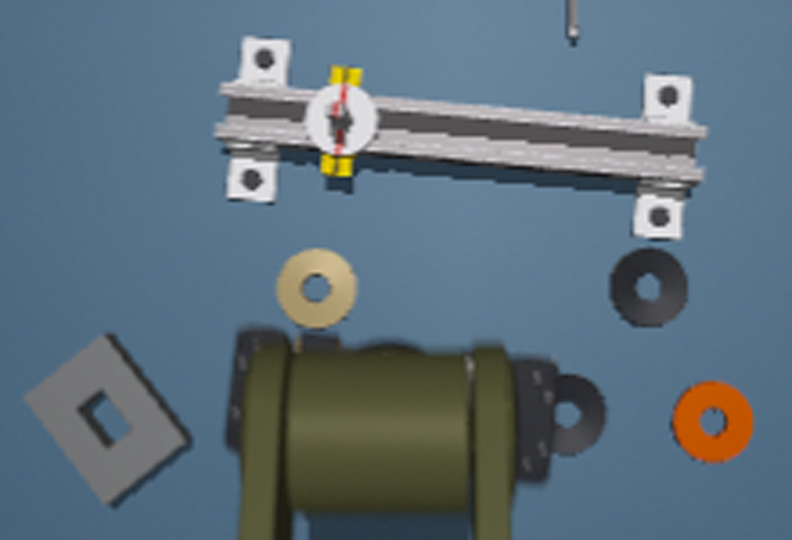

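View pics/side6c.png

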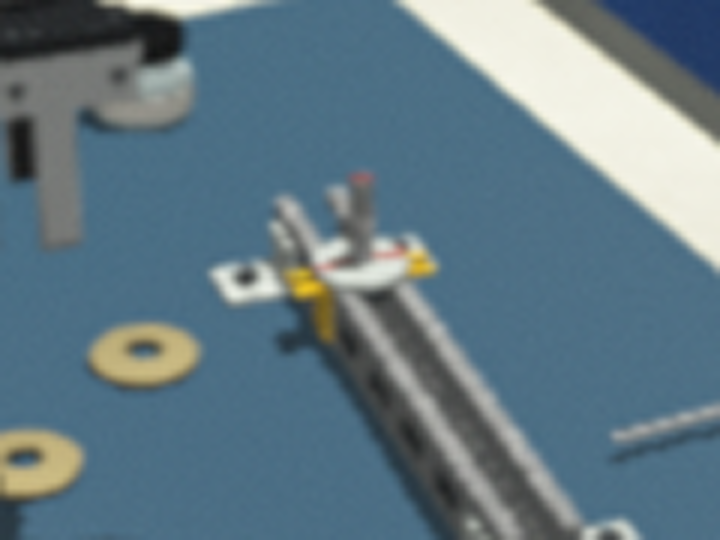

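The bolt stands at the clip with its red line running across the rail, in line with the black lines. I'll check this numerically.

```bash
python3 - <<'E'
from m0 import *
p=np.load('pics/top6.npz')['p']; x0,y0=280,165
cv2.imwrite('pics/b6.png',cv2.resize(p[165:205,280:312,::-1],None,fx=14,fy=14,interpolation=cv2.INTER_NEAREST))
s=np.load('pics/side6.npz')['p']
f=p.astype(int); red=(f[...,0]-f[...,1]>50)&(abs(f[...,1]-f[...,2])<60); 
ys,xs=np.nonzero(red[165:205,280:312]); w=(f[...,0]-f[...,1])[165:205,280:312][ys,xs]
print(list(zip(xs+280,ys+165,w)))
E
```

```text
[(np.int64(295), np.int64(173), np.int64(59)), (np.int64(295), np.int64(174), np.int64(87)), (np.int64(296), np.int64(174), np.int64(67)), (np.int64(295), np.int64(175), np.int64(113)), (np.int64(294), np.int64(176), np.int64(55)), (np.int64(295), np.int64(176), np.int64(139)), (np.int64(294), np.int64(177), np.int64(55)), (np.int64(295), np.int64(177), np.int64(118)), (np.int64(293), np.int64(178), np.int64(64)), (np.int64(294), np.int64(178), np.int64(59)), (np.int64(295), np.int64(178), np.int64(66)), (np.int64(292), np.int64(179), np.int64(63)), (np.int64(293), np.int64(179), np.int64(95)), (np.int64(292), np.int64(180), np.int64(56)), (np.int64(293), np.int64(180), np.int64(91)), (np.int64(292), np.int64(181), np.int64(64)), (np.int64(293), np.int64(181), np.int64(68)), (np.int64(294), np.int64(186), np.int64(65)), (np.int64(294), np.int64(187), np.int64(67)), (np.int64(294), np.int64(188), np.int64(65)), (np.int64(294), np.int64(189), np.int64(54)), (np.int64(293), np.int64(190), np.int64(62)), (np.int64(294), np.int64(190), np.int64(100)), (np.int64(293), np.int64(191), np.int64(87)), (np.int64(294), np.int64(191), np.int64(67)), (np.int64(293), np.int64(192), np.int64(88)), (np.int64(294), np.int64(192), np.int64(67))]
```

View pics/b6.png

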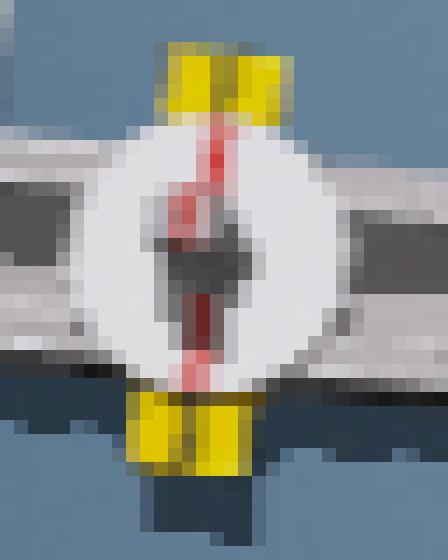

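Request:
step_arm(steps=[{"x": 0.0247, "y": -0.0088, "z": 0.03, "ax": 0.2, "ay": 0.5, "az": -0.9, "claw": 0.094}, {"x": 0, "y": 0, "z": 0.04, "ax": 0, "ay": 0, "az": 0, "claw": 0.094}, {"x": 0, "y": 0, "z": 0.02, "ax": 0, "ay": 0, "az": 0, "claw": 0.094}, {"x": 0, "y": 0, "z": 0, "ax": 0, "ay": 0, "az": 0, "claw": 0.094}, {"x": 0, "y": 0, "z": 0, "ax": 0, "ay": 0, "az": 0, "claw": 0.094}])

```text
time_s: 9.77
ee_pos: [0.4344, 0.0174, 0.0609]
eef_rot: [3.141, 0.012, 3.014]
force: [0.3, 0.5, 0.1]
grip_width: 0.094
```

```bash
python3 - <<'E'
from m0 import *
go(.4307,.0175,.0018,173)
E
```

```text
t9.77 pos [434.4  17.4  60.9] rpy [179.95   0.7  172.69] F [0.3 0.5 0.1] w94.0 q [ -3.  13. 114.  -0.  52. -85.]
tool shift mm [ 4.4 -0.5 59. ] rows>= 1.4
rotvec tool [ 0.05  0.7  -0.31]
shift after turning [ 3.7 -0.4 59.1]
```

Request:
step_arm(steps=[{"x": 0.004, "y": -0.0005, "z": 0.025, "ax": 0, "ay": 0.7, "az": -0.3, "claw": 0.094}, {"x": 0, "y": 0, "z": 0.02, "ax": 0, "ay": 0, "az": 0, "claw": 0.094}, {"x": 0, "y": 0, "z": 0.0, "ax": 0, "ay": 0, "az": 0, "claw": 0.094}])

```text
time_s: 10.02
ee_pos: [0.4348, 0.0176, 0.0189]
eef_rot: [3.14, 0.007, 3.018]
force: [0.2, 0.8, -0.6]
grip_width: 0.0942
```

```bash
python3 - <<'E'
from m0 import *
go(.4307,.0175,.0018,173)
E
```

```text
t10.02 pos [434.8  17.6  18.9] rpy [179.91   0.4  172.92] F [ 0.2  0.8 -0.6] w94.2 q [ -3.  18. 115.   0.  47. -86.]
tool shift mm [ 4.2 -0.6 17.1] rows>= 0.4
rotvec tool [ 0.09  0.4  -0.08]
shift after turning [ 4.1 -0.6 17.1]
```

Request:
step_arm(steps=[{"x": 0.004, "y": -0.0005, "z": 0.006, "ax": 0, "ay": 0.4, "az": 0, "claw": 0.094}, {"x": 0.001, "y": 0, "z": 0.006, "ax": 0, "ay": 0, "az": 0, "claw": 0.094}, {"x": 0, "y": 0, "z": 0.002, "ax": 0, "ay": 0, "az": 0, "claw": 0.094}, {"x": 0, "y": 0, "z": 0, "ax": 0, "ay": 0, "az": 0, "claw": 0.094}])

```text
time_s: 10.35
ee_pos: [0.4327, 0.0178, 0.0083]
eef_rot: [3.14, 0.005, 3.017]
force: [0.2, 0.5, 0.2]
grip_width: 0.0941
```

```bash
python3 - <<'E'
from m0 import *
go(.4307,.0175,.0018,173)
E
```

```text
t10.35 pos [432.7  17.8   8.3] rpy [179.88   0.28 172.88] F [0.2 0.5 0.2] w94.1 q [ -3.  19. 115.   0.  45. -86.]
tool shift mm [ 2.  -0.5  6.5] rows>= 0.2
rotvec tool [ 0.12  0.29 -0.12]
shift after turning [ 2.  -0.5  6.5]
```

Request:
step_arm(steps=[{"x": 0.003, "y": -0.0005, "z": 0.006, "ax": 0, "ay": 0.3, "az": 0, "claw": 0.094}, {"x": 0.001, "y": 0, "z": 0.003, "ax": 0, "ay": 0, "az": 0, "claw": 0.094}, {"x": 0, "y": 0, "z": 0, "ax": 0, "ay": 0, "az": 0, "claw": 0.094}])

```text
time_s: 10.6
ee_pos: [0.4297, 0.0178, 0.0004]
eef_rot: [3.139, 0.003, 3.017]
force: [0.1, 1.1, 4.9]
grip_width: 0.0941
```

```bash
python3 - <<'E'
from m0 import *
go(.4307,.0175,.0018,173)
E
```

```text
t10.60 pos [4.297e+02 1.780e+01 4.000e-01] rpy [1.7987e+02 1.5000e-01 1.7288e+02] F [0.1 1.1 4.9] w94.1 q [ -3.  20. 116.   0.  44. -86.]
tool shift mm [-1.1 -0.1 -1.4] rows>= 0.0
rotvec tool [ 0.13  0.15 -0.12]
shift after turning [-1.1 -0.1 -1.4]
```

Request:
step_arm(steps=[{"x": -0.001, "y": 0, "z": -0.002, "ax": 0, "ay": 0, "az": 0, "claw": 0.094}, {"x": 0, "y": 0, "z": 0, "ax": 0, "ay": 0, "az": 0, "claw": 0.045}, {"x": 0, "y": 0, "z": 0, "ax": 0, "ay": 0, "az": 0, "claw": 0.045}, {"x": 0, "y": 0, "z": 0, "ax": 0, "ay": 0, "az": 0, "claw": 0.045}, {"x": 0, "y": 0, "z": 0, "ax": 0, "ay": 0, "az": 0, "claw": 0.045}], grip_force=25)

```text
time_s: 11.02
ee_pos: [0.4307, 0.0176, 0.0025]
eef_rot: [3.139, 0.003, 3.017]
force: [0.4, 0.1, -0.6]
grip_width: 0.0706
```

Request:
step_arm(steps=[{"x": 0, "y": 0, "z": 0, "ax": 0, "ay": 0, "az": 0, "claw": 0.045}, {"x": 0, "y": 0, "z": 0, "ax": 0, "ay": 0, "az": 0, "claw": 0.045}])

```text
time_s: 11.18
ee_pos: [0.4307, 0.0176, 0.0025]
eef_rot: [3.139, 0.003, 3.017]
force: [-0.1, 0.1, -0.1]
grip_width: 0.0588
```

```bash
python3 - <<'E'
from m0 import *
go(.4307,.0175,.0018,173)
E
```

```text
t11.18 pos [430.7  17.6   2.5] rpy [1.7987e+02 1.6000e-01 1.7287e+02] F [-0.1  0.1 -0.1] w58.8 q [ -3.  20. 116.   0.  44. -86.]
tool shift mm [-0.  -0.1  0.7] rows>= 0.0
rotvec tool [ 0.13  0.16 -0.13]
shift after turning [-0.  -0.1  0.7]
```

Request:
step_arm(steps=[{"x": 0, "y": 0, "z": -0.01, "ax": 0, "ay": 0, "az": 0, "claw": 0.045}, {"x": 0, "y": 0, "z": -0.035, "ax": 0, "ay": 0, "az": 0, "claw": 0.045}, {"x": 0, "y": 0, "z": -0.04, "ax": 0, "ay": 0, "az": 0, "claw": 0.045}, {"x": 0, "y": 0, "z": -0.035, "ax": 0, "ay": 0, "az": 0, "claw": 0.045}, {"x": 0, "y": 0, "z": 0, "ax": 0, "ay": 0, "az": 0, "claw": 0.045}])

```text
time_s: 11.6
ee_pos: [0.4283, 0.0175, 0.1282]
eef_rot: [3.14, -0.003, 3.017]
force: [1.4, 0.2, 0.3]
grip_width: 0.0583
```

```bash
python3 - <<'E'
from m0 import *
snap('side','side7')
I=np.load('pics/side7.npz')['p']; crop(I,220,110,340,250,5,'side7c')
go(.6514,.0652,.125,173)
E
```

```text
t11.65 pos [427.4  17.5 125.6] rpy [179.91  -0.31 172.87] F [ 0.6 -0.3 -1.4] w58.9 q [ -3.   7. 111.   0.  62. -86.]
tool shift mm [-216.4   75.2   -0.5] rows>= 5.5
rotvec tool [ 0.09 -0.31 -0.13]
shift after turning [-216.5   74.7    0.6]
```

View pics/side7c.png

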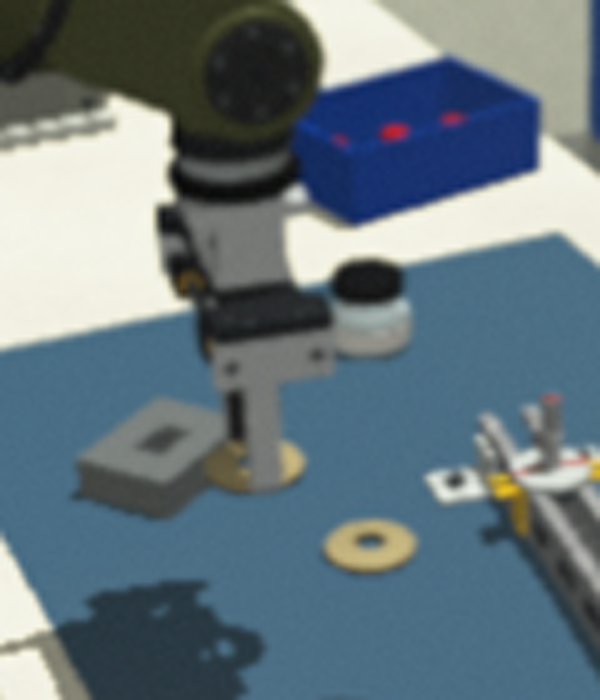

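Request:
step_arm(steps=[{"x": -0.038, "y": 0.0132, "z": -0.001, "ax": 0, "ay": 0, "az": 0, "claw": 0.045}, {"x": -0.038, "y": 0.0132, "z": -0.001, "ax": 0, "ay": 0, "az": 0, "claw": 0.045}, {"x": -0.038, "y": 0.0132, "z": 0, "ax": 0, "ay": 0, "az": 0, "claw": 0.045}, {"x": -0.038, "y": 0.0132, "z": 0, "ax": 0, "ay": 0, "az": 0, "claw": 0.045}, {"x": -0.038, "y": 0.0132, "z": 0, "ax": 0, "ay": 0, "az": 0, "claw": 0.045}])

```text
time_s: 12.07
ee_pos: [0.6224, 0.06, 0.1217]
eef_rot: [3.141, -0.014, 3.015]
force: [0.2, -0.5, -0.3]
grip_width: 0.0582
```

Request:
step_arm(steps=[{"x": -0.02, "y": 0.007, "z": 0, "ax": 0, "ay": 0, "az": 0, "claw": 0.045}, {"x": 0, "y": 0, "z": 0, "ax": 0, "ay": 0, "az": 0, "claw": 0.045}, {"x": 0, "y": 0, "z": 0, "ax": 0, "ay": 0, "az": 0, "claw": 0.045}])

```text
time_s: 12.32
ee_pos: [0.6468, 0.0661, 0.1143]
eef_rot: [-3.141, -0.02, 3.016]
force: [-0.0, -0.6, -0.8]
grip_width: 0.0582
```

```bash
python3 - <<'E'
from m0 import *
go(.6514,.0652,.11,173)
E
```

```text
t12.32 pos [646.8  66.1 114.3] rpy [-179.95   -1.15  172.83] F [-0.  -0.6 -0.8] w58.2 q [  3.  35.  74.   0.  72. -80.]
tool shift mm [-4.7 -0.3  4.2] rows>= 0.2
rotvec tool [-0.04 -1.15 -0.17]
shift after turning [-4.7 -0.4  4.3]
```

Request:
step_arm(steps=[{"x": -0.005, "y": 0, "z": 0, "ax": 0, "ay": -1.2, "az": 0, "claw": 0.045}, {"x": 0, "y": 0, "z": 0, "ax": 0, "ay": 0, "az": 0, "claw": 0.045}])

```text
time_s: 12.48
ee_pos: [0.6504, 0.0652, 0.112]
eef_rot: [-3.14, -0.001, 3.016]
force: [0.5, 0.5, -0.5]
grip_width: 0.0582
```

```bash
python3 - <<'E'
from m0 import *
snap('side','side8')
I=np.load('pics/side8.npz')['p']; crop(I,280,140,380,240,7,'side8c')
go(.6514,.0652,.0485,173)
E
```

```text
t12.53 pos [650.   65.1 112.1] rpy [-1.7991e+02 -1.2000e-01  1.7282e+02] F [ 0.1  0.2 -1. ] w58.5 q [  3.  35.  74.  -0.  71. -80.]
tool shift mm [-1.5  0.4 63.6] rows>= 1.5
rotvec tool [-0.08 -0.12 -0.18]
shift after turning [-1.4  0.3 63.6]
```

View pics/side8c.png

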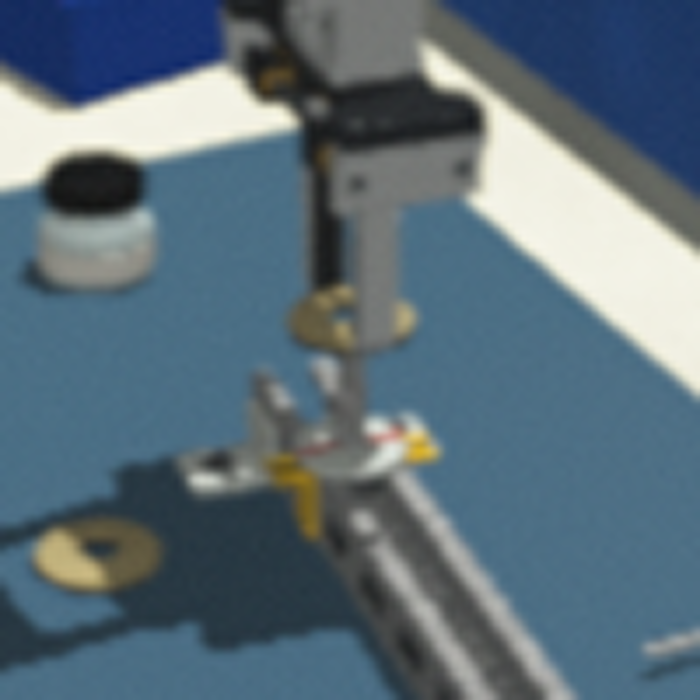

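The disc hangs over the bolt, with both centred at crop u of about 352. Descending.

Request:
step_arm(steps=[{"x": -0.002, "y": 0, "z": 0.0, "ax": 0, "ay": 0, "az": 0, "claw": 0.045}, {"x": 0, "y": 0, "z": 0.008, "ax": 0, "ay": 0, "az": 0, "claw": 0.045}, {"x": -0.0005, "y": 0, "z": 0.008, "ax": 0, "ay": 0, "az": 0, "claw": 0.045}, {"x": 0, "y": 0, "z": 0.004, "ax": 0, "ay": 0, "az": 0, "claw": 0.045}])

```text
time_s: 12.87
ee_pos: [0.6517, 0.0642, 0.0928]
eef_rot: [-3.141, 0.001, 3.016]
force: [0.3, -0.3, -0.7]
grip_width: 0.0582
```

```bash
python3 - <<'E'
from m0 import *
go(.6514,.0652,.0485,173)
E
```

```text
t12.87 pos [651.7  64.2  92.8] rpy [-1.7994e+02  4.0000e-02  1.7278e+02] F [ 0.3 -0.3 -0.7] w58.2 q [  2.  36.  75.  -0.  69. -80.]
tool shift mm [ 0.5  1.  44.3] rows>= 1.1
rotvec tool [-0.06  0.04 -0.22]
shift after turning [ 0.5  1.  44.3]
```

Request:
step_arm(steps=[{"x": 0.0005, "y": 0.0012, "z": 0.008, "ax": 0, "ay": 0, "az": 0, "claw": 0.045}, {"x": 0, "y": 0, "z": 0.01, "ax": 0, "ay": 0, "az": 0, "claw": 0.045}, {"x": 0, "y": 0, "z": 0.01, "ax": 0, "ay": 0, "az": 0, "claw": 0.045}, {"x": 0, "y": 0, "z": 0.008, "ax": 0, "ay": 0, "az": 0, "claw": 0.045}])

```text
time_s: 13.2
ee_pos: [0.6511, 0.0654, 0.0534]
eef_rot: [-3.141, 0.001, 3.016]
force: [-0.5, -0.3, -0.4]
grip_width: 0.0583
```

```bash
python3 - <<'E'
from m0 import *
go(.6514,.0652,.0485,173)
E
```

```text
t13.20 pos [651.1  65.4  53.4] rpy [-1.7994e+02  5.0000e-02  1.7278e+02] F [-0.5 -0.3 -0.4] w58.3 q [  3.  39.  76.  -0.  65. -80.]
tool shift mm [-0.3 -0.2  4.9] rows>= 0.1
rotvec tool [-0.06  0.05 -0.22]
shift after turning [-0.3 -0.2  4.9]
```

Request:
step_arm(steps=[{"x": 0, "y": 0, "z": 0.004, "ax": 0, "ay": 0, "az": 0, "claw": 0.045}, {"x": 0, "y": 0, "z": 0.001, "ax": 0, "ay": 0, "az": 0, "claw": 0.045}, {"x": 0, "y": 0, "z": 0, "ax": 0, "ay": 0, "az": 0, "claw": 0.045}])

```text
time_s: 13.45
ee_pos: [0.6509, 0.0654, 0.0472]
eef_rot: [-3.14, -0.0, 3.016]
force: [-2.8, -0.6, 3.8]
grip_width: 0.0588
```

```bash
python3 - <<'E'
from m0 import *
go(.6514,.0652,.0485,173)
E
```

```text
t13.45 pos [650.9  65.4  47.2] rpy [-179.92   -0.    172.8 ] F [-2.8 -0.6  3.8] w58.8 q [  3.  39.  77.  -0.  64. -80.]
tool shift mm [-0.5 -0.2 -1.3] rows>= 0.0
rotvec tool [-0.08 -0.   -0.2 ]
shift after turning [-0.5 -0.2 -1.3]
```

Request:
step_arm(steps=[{"x": 0, "y": 0, "z": 0, "ax": 0, "ay": 0, "az": 0, "claw": 0.08}, {"x": 0, "y": 0, "z": 0, "ax": 0, "ay": 0, "az": 0, "claw": 0.094}, {"x": 0, "y": 0, "z": 0, "ax": 0, "ay": 0, "az": 0, "claw": 0.094}, {"x": 0, "y": 0, "z": -0.03, "ax": 0, "ay": 0, "az": 0, "claw": 0.094}, {"x": 0, "y": 0, "z": -0.04, "ax": 0, "ay": 0, "az": 0, "claw": 0.094}])

```text
time_s: 13.87
ee_pos: [0.6476, 0.0654, 0.1096]
eef_rot: [-3.138, -0.013, 3.016]
force: [0.7, -0.6, 1.3]
grip_width: 0.0886
```

```bash
python3 - <<'E'
from m0 import *
go(.4298,-.0956,.12,173)
E
```

```text
t13.87 pos [647.6  65.4 109.6] rpy [-179.79   -0.76  172.8 ] F [ 0.7 -0.6  1.3] w88.6 q [  3.  35.  74.  -0.  71. -80.]
tool shift mm [ 196.  -187.    -7.1] rows>= 6.5
rotvec tool [-0.21 -0.76 -0.2 ]
shift after turning [ 196.6 -186.3  -10.4]
```

Request:
step_arm(steps=[{"x": 0.005, "y": -0.005, "z": -0.012, "ax": 0, "ay": -0.8, "az": 0, "claw": 0.094}, {"x": 0.028, "y": -0.0265, "z": 0, "ax": 0, "ay": 0, "az": 0, "claw": 0.094}, {"x": 0.028, "y": -0.0265, "z": 0, "ax": 0, "ay": 0, "az": 0, "claw": 0.094}, {"x": 0.028, "y": -0.0265, "z": 0, "ax": 0, "ay": 0, "az": 0, "claw": 0.094}, {"x": 0.028, "y": -0.0265, "z": 0, "ax": 0, "ay": 0, "az": 0, "claw": 0.094}])

```text
time_s: 14.28
ee_pos: [0.5196, -0.0293, 0.1283]
eef_rot: [-3.14, 0.016, 3.021]
force: [0.9, -1.8, 0.6]
grip_width: 0.0939
```

```bash
python3 - <<'E'
from m0 import *
p,_=snap('top','top9');snap('side','side9')
crop(p,200,150,420,300,3.6,'top9c')
I=np.load('pics/side9.npz')['p']; crop(I,250,160,370,280,5,'side9c')
go(.4298,-.0956,.12,173)
E
```

```text
t14.38 pos [517.5 -30.8 128.1] rpy [-179.9     0.75  172.94] F [0.3 0.6 0.1] w93.9 q [ -7.  17.  98.  -0.  64. -90.]
tool shift mm [ 79.2 -75.1   7.2] rows>= 2.6
rotvec tool [-0.1   0.75 -0.06]
shift after turning [ 79.2 -75.    8.1]
```

View pics/top9c.png

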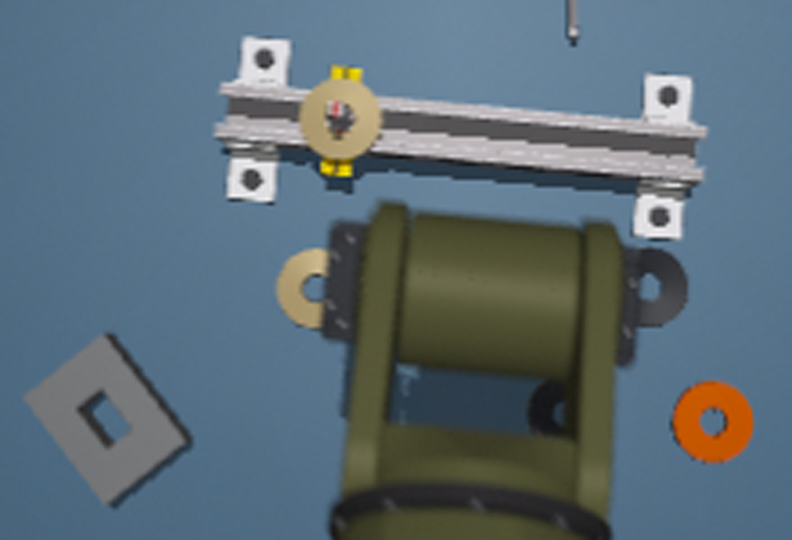

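View pics/side9c.png

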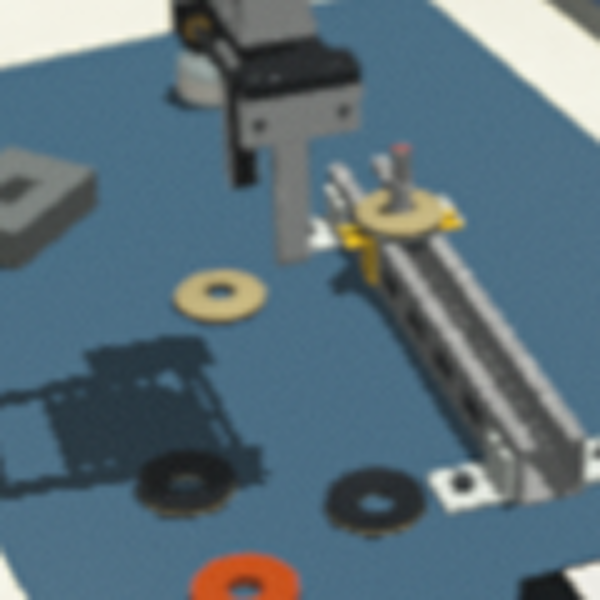

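The first disc is flat on the flange, crown up, and the others are where they were. On to the dish at (0.430, −0.096).

Request:
step_arm(steps=[{"x": 0.028, "y": -0.027, "z": 0.01, "ax": 0, "ay": 0.7, "az": 0, "claw": 0.094}, {"x": 0.028, "y": -0.027, "z": 0.01, "ax": 0, "ay": 0, "az": 0, "claw": 0.094}, {"x": 0.025, "y": -0.022, "z": 0.015, "ax": 0, "ay": 0, "az": 0, "claw": 0.094}, {"x": 0, "y": 0, "z": 0.02, "ax": 0, "ay": 0, "az": 0, "claw": 0.094}, {"x": 0, "y": 0, "z": 0.02, "ax": 0, "ay": 0, "az": 0, "claw": 0.094}])

```text
time_s: 14.8
ee_pos: [0.4303, -0.098, 0.0555]
eef_rot: [-3.139, 0.013, 3.018]
force: [0.0, 0.7, -0.5]
grip_width: 0.094
```

```bash
python3 - <<'E'
from m0 import *
go(.4298,-.0956,.0035,173)
E
```

```text
t14.80 pos [430.3 -98.   55.5] rpy [-179.83    0.72  172.92] F [ 0.   0.7 -0.5] w94.0 q [ -18.   15.  113.   -0.   52. -100.]
tool shift mm [ 1.4  2.5 52. ] rows>= 1.2
rotvec tool [-0.17  0.72 -0.08]
shift after turning [ 0.8  2.3 52. ]
```

Request:
step_arm(steps=[{"x": 0.002, "y": 0.0025, "z": 0.02, "ax": 0, "ay": 0.7, "az": 0, "claw": 0.094}, {"x": 0.001, "y": 0, "z": 0.015, "ax": 0, "ay": 0, "az": 0, "claw": 0.094}, {"x": 0.001, "y": 0, "z": 0.008, "ax": 0, "ay": 0, "az": 0, "claw": 0.094}, {"x": 0, "y": 0, "z": 0.002, "ax": 0, "ay": 0, "az": 0, "claw": 0.094}])

```text
time_s: 15.13
ee_pos: [0.4269, -0.0952, 0.0063]
eef_rot: [-3.139, -0.001, 3.016]
force: [0.2, -0.7, -0.0]
grip_width: 0.0942
```

```bash
python3 - <<'E'
from m0 import *
go(.4298,-.0956,.0035,173)
E
```

```text
t15.13 pos [426.9 -95.2   6.3] rpy [-1.7985e+02 -7.0000e-02  1.7282e+02] F [ 0.2 -0.7 -0. ] w94.2 q [ -17.   20.  114.   -0.   46. -100.]
tool shift mm [-2.9 -0.   2.8] rows>= 0.1
rotvec tool [-0.15 -0.07 -0.18]
shift after turning [-2.9 -0.   2.8]
```

Request:
step_arm(steps=[{"x": -0.003, "y": 0, "z": 0.0025, "ax": 0, "ay": 0, "az": 0, "claw": 0.094}, {"x": 0, "y": 0, "z": 0, "ax": 0, "ay": 0, "az": 0, "claw": 0.08}, {"x": 0, "y": 0, "z": 0, "ax": 0, "ay": 0, "az": 0, "claw": 0.07}])

```text
time_s: 15.38
ee_pos: [0.4315, -0.0956, 0.0044]
eef_rot: [-3.139, -0.0, 3.017]
force: [-0.2, 0.5, -0.3]
grip_width: 0.0838
```

```bash
python3 - <<'E'
from m0 import *
go(.4298,-.0956,.0035,173)
E
```

```text
t15.38 pos [431.5 -95.6   4.4] rpy [-179.84   -0.    172.85] F [-0.2  0.5 -0.3] w83.8 q [ -17.   21.  114.   -0.   45. -100.]
tool shift mm [ 1.7 -0.2  0.9] rows>= 0.0
rotvec tool [-0.16 -0.   -0.15]
shift after turning [ 1.7 -0.2  0.9]
```

Request:
step_arm(steps=[{"x": 0.0015, "y": 0, "z": 0.0015, "ax": 0, "ay": 0, "az": 0, "claw": 0.07}, {"x": 0, "y": 0, "z": 0, "ax": 0, "ay": 0, "az": 0, "claw": 0.045}, {"x": 0, "y": 0, "z": 0, "ax": 0, "ay": 0, "az": 0, "claw": 0.045}, {"x": 0, "y": 0, "z": 0, "ax": 0, "ay": 0, "az": 0, "claw": 0.045}, {"x": 0, "y": 0, "z": 0, "ax": 0, "ay": 0, "az": 0, "claw": 0.045}])

```text
time_s: 15.8
ee_pos: [0.4313, -0.0956, 0.0048]
eef_rot: [-3.138, 0.004, 3.017]
force: [0.3, -0.3, -0.9]
grip_width: 0.0584
```

```bash
python3 - <<'E'
from m0 import *
go(.4298,-.0956,.0035,173)
E
```

```text
t15.80 pos [431.3 -95.6   4.8] rpy [-179.81    0.22  172.87] F [ 0.3 -0.3 -0.9] w58.4 q [ -17.   21.  114.   -0.   45. -100.]
tool shift mm [ 1.5 -0.1  1.3] rows>= 0.0
rotvec tool [-0.19  0.22 -0.13]
shift after turning [ 1.5 -0.1  1.3]
```

Request:
step_arm(steps=[{"x": 0, "y": 0, "z": -0.01, "ax": 0, "ay": 0, "az": 0, "claw": 0.045}, {"x": 0, "y": 0, "z": -0.035, "ax": 0, "ay": 0, "az": 0, "claw": 0.045}, {"x": 0, "y": 0, "z": -0.04, "ax": 0, "ay": 0, "az": 0, "claw": 0.045}, {"x": 0, "y": 0, "z": -0.03, "ax": 0, "ay": 0, "az": 0, "claw": 0.045}, {"x": -0.01, "y": 0.01, "z": -0.005, "ax": 0, "ay": 0, "az": 0, "claw": 0.045}])

```text
time_s: 16.22
ee_pos: [0.4392, -0.0865, 0.1304]
eef_rot: [-3.139, -0.003, 3.016]
force: [0.5, 1.1, 0.0]
grip_width: 0.0585
```

```bash
python3 - <<'E'
from m0 import *
go(.6529,.065,.125,173)
E
```

```text
t16.22 pos [439.2 -86.5 130.4] rpy [-1.7987e+02 -1.5000e-01  1.7280e+02] F [0.5 1.1 0. ] w58.5 q [-16.   9. 108.  -0.  63. -98.]
tool shift mm [-193.1  177.1    4.5] rows>= 6.3
rotvec tool [-0.13 -0.15 -0.2 ]
shift after turning [-193.7  176.4    5.4]
```

Request:
step_arm(steps=[{"x": -0.028, "y": 0.0257, "z": 0, "ax": 0, "ay": 0, "az": 0, "claw": 0.045}, {"x": -0.028, "y": 0.0257, "z": 0, "ax": 0, "ay": 0, "az": 0, "claw": 0.045}, {"x": -0.028, "y": 0.0257, "z": 0, "ax": 0, "ay": 0, "az": 0, "claw": 0.045}, {"x": -0.028, "y": 0.0257, "z": 0, "ax": 0, "ay": 0, "az": 0, "claw": 0.045}, {"x": -0.028, "y": 0.0257, "z": 0, "ax": 0, "ay": 0, "az": 0, "claw": 0.045}])

```text
time_s: 16.63
ee_pos: [0.5989, 0.0255, 0.1403]
eef_rot: [-3.138, 0.008, 3.01]
force: [0.5, -0.5, -0.6]
grip_width: 0.0583
```

Request:
step_arm(steps=[{"x": -0.028, "y": 0.0257, "z": 0, "ax": 0, "ay": 0, "az": 0, "claw": 0.045}, {"x": -0.01, "y": 0.009, "z": 0, "ax": 0, "ay": -1, "az": 0, "claw": 0.045}, {"x": 0, "y": 0, "z": 0, "ax": 0, "ay": 0, "az": 0, "claw": 0.045}])

```text
time_s: 16.88
ee_pos: [0.6457, 0.0611, 0.1417]
eef_rot: [-3.139, 0.026, 3.014]
force: [0.1, -0.8, -1.0]
grip_width: 0.0586
```

```bash
python3 - <<'E'
from m0 import *
go(.6529,.065,.115,173)
E
```

```text
t16.88 pos [645.7  61.1 141.7] rpy [-179.86    1.52  172.67] F [ 0.1 -0.8 -1. ] w58.6 q [  2.  32.  75.  -0.  72. -80.]
tool shift mm [-5.9  4.9 26.9] rows>= 0.7
rotvec tool [-0.14  1.52 -0.33]
shift after turning [-6.6  4.8 26.7]
```

Request:
step_arm(steps=[{"x": -0.006, "y": 0.005, "z": 0.01, "ax": 0, "ay": 1.5, "az": -0.3, "claw": 0.045}, {"x": 0, "y": 0, "z": 0.012, "ax": 0, "ay": 0, "az": 0, "claw": 0.045}, {"x": 0, "y": 0, "z": 0, "ax": 0, "ay": 0, "az": 0, "claw": 0.045}])

```text
time_s: 17.13
ee_pos: [0.6512, 0.0648, 0.1203]
eef_rot: [-3.139, -0.001, 3.02]
force: [-0.4, 0.6, -1.1]
grip_width: 0.058
```

```bash
python3 - <<'E'
from m0 import *
go(.6529,.065,.0587,173)
E
```

```text
t17.13 pos [651.2  64.8 120.3] rpy [-1.7985e+02 -7.0000e-02  1.7303e+02] F [-0.4  0.6 -1.1] w58.0 q [  3.  35.  74.  -0.  72. -80.]
tool shift mm [-1.7  0.6 61.6] rows>= 1.5
rotvec tool [-0.15 -0.07  0.03]
shift after turning [-1.6  0.4 61.6]
```

Request:
step_arm(steps=[{"x": -0.002, "y": 0.0003, "z": 0.0, "ax": 0, "ay": 0, "az": 0, "claw": 0.045}, {"x": 0, "y": 0, "z": 0.012, "ax": 0, "ay": 0, "az": 0, "claw": 0.045}, {"x": 0, "y": 0.0005, "z": 0.008, "ax": 0, "ay": 0, "az": 0, "claw": 0.045}, {"x": 0, "y": 0, "z": 0.004, "ax": 0, "ay": 0, "az": 0, "claw": 0.045}])

```text
time_s: 17.47
ee_pos: [0.652, 0.0629, 0.0967]
eef_rot: [-3.139, 0.001, 3.017]
force: [0.6, 0.2, -1.0]
grip_width: 0.059
```

```bash
python3 - <<'E'
from m0 import *
go(.6529,.065,.0587,173)
E
```

```text
t17.47 pos [652.   62.9  96.7] rpy [-1.7985e+02  7.0000e-02  1.7288e+02] F [ 0.6  0.2 -1. ] w59.0 q [  2.  36.  75.  -0.  69. -80.]
tool shift mm [-0.6  2.3 38. ] rows>= 0.9
rotvec tool [-0.15  0.07 -0.12]
shift after turning [-0.7  2.2 38. ]
```

Request:
step_arm(steps=[{"x": -0.0006, "y": 0.0025, "z": 0.004, "ax": 0, "ay": 0, "az": 0, "claw": 0.045}, {"x": 0, "y": 0, "z": 0.006, "ax": 0, "ay": 0, "az": 0, "claw": 0.045}, {"x": 0, "y": 0, "z": 0, "ax": 0, "ay": 0, "az": 0, "claw": 0.045}])

```text
time_s: 17.72
ee_pos: [0.652, 0.065, 0.0845]
eef_rot: [-3.139, -0.0, 3.017]
force: [-0.3, 0.3, -1.4]
grip_width: 0.0584
```

```bash
python3 - <<'E'
from m0 import *
go(.6529,.065,.0587,173)
E
```

```text
t17.72 pos [652.   65.   84.5] rpy [-1.7983e+02 -2.0000e-02  1.7284e+02] F [-0.3  0.3 -1.4] w58.4 q [  3.  37.  75.  -0.  68. -80.]
tool shift mm [-0.9  0.2 25.8] rows>= 0.6
rotvec tool [-0.17 -0.02 -0.16]
shift after turning [-0.9  0.2 25.8]
```

Request:
step_arm(steps=[{"x": -0.001, "y": 0, "z": 0.008, "ax": 0, "ay": 0, "az": 0, "claw": 0.045}, {"x": 0, "y": 0, "z": 0.008, "ax": 0, "ay": 0, "az": 0, "claw": 0.045}, {"x": 0, "y": 0, "z": 0.006, "ax": 0, "ay": 0, "az": 0, "claw": 0.045}, {"x": 0, "y": 0, "z": 0.0, "ax": 0, "ay": 0, "az": 0, "claw": 0.045}])

```text
time_s: 18.05
ee_pos: [0.6532, 0.0649, 0.0602]
eef_rot: [-3.139, 0.0, 3.017]
force: [-0.6, -0.7, -1.4]
grip_width: 0.0588
```

```bash
python3 - <<'E'
from m0 import *
go(.6529,.065,.0587,173)
E
```

```text
t18.05 pos [653.2  64.9  60.2] rpy [-179.83    0.    172.85] F [-0.6 -0.7 -1.4] w58.8 q [  3.  39.  76.  -0.  66. -80.]
tool shift mm [0.3 0.1 1.5] rows>= 0.0
rotvec tool [-0.17  0.   -0.15]
shift after turning [0.3 0.1 1.5]
```

Request:
step_arm(steps=[{"x": 0, "y": 0, "z": 0.002, "ax": 0, "ay": 0, "az": 0, "claw": 0.045}, {"x": 0, "y": 0, "z": 0.0005, "ax": 0, "ay": 0, "az": 0, "claw": 0.045}, {"x": 0, "y": 0, "z": 0, "ax": 0, "ay": 0, "az": 0, "claw": 0.045}])

```text
time_s: 18.3
ee_pos: [0.6535, 0.0649, 0.0578]
eef_rot: [-3.139, 0.001, 3.017]
force: [-1.0, -0.4, -0.4]
grip_width: 0.0584
```

Request:
step_arm(steps=[{"x": 0, "y": 0, "z": 0, "ax": 0, "ay": 0, "az": 0, "claw": 0.08}, {"x": 0, "y": 0, "z": 0, "ax": 0, "ay": 0, "az": 0, "claw": 0.094}, {"x": 0, "y": 0, "z": 0, "ax": 0, "ay": 0, "az": 0, "claw": 0.094}, {"x": 0, "y": 0, "z": -0.03, "ax": 0, "ay": 0, "az": 0, "claw": 0.094}, {"x": 0, "y": 0, "z": -0.035, "ax": 0, "ay": 0, "az": 0, "claw": 0.094}])

```text
time_s: 18.72
ee_pos: [0.6507, 0.0649, 0.1178]
eef_rot: [-3.137, -0.01, 3.017]
force: [0.6, 0.9, 0.4]
grip_width: 0.0885
```

```bash
python3 - <<'E'
from m0 import *
go(.5288,.0889,.12,173)
E
```

```text
t18.72 pos [650.7  64.9 117.8] rpy [-179.73   -0.57  172.85] F [0.6 0.9 0.4] w88.5 q [  3.  35.  73.  -0.  72. -80.]
tool shift mm [124.    8.6  -1. ] rows>= 3.0
rotvec tool [-0.27 -0.57 -0.15]
shift after turning [123.9   8.9  -2.2]
```

Request:
step_arm(steps=[{"x": 0.035, "y": 0.003, "z": -0.005, "ax": 0, "ay": -0.5, "az": 0, "claw": 0.094}, {"x": 0.035, "y": 0.003, "z": 0, "ax": 0, "ay": 0, "az": 0, "claw": 0.094}, {"x": 0.035, "y": 0.003, "z": 0, "ax": 0, "ay": 0, "az": 0, "claw": 0.094}, {"x": 0.015, "y": 0, "z": 0, "ax": 0, "ay": 0, "az": 0, "claw": 0.094}, {"x": 0, "y": 0, "z": 0, "ax": 0, "ay": 0, "az": 0, "claw": 0.094}])

```text
time_s: 19.13
ee_pos: [0.5332, 0.0894, 0.1318]
eef_rot: [-3.14, 0.016, 3.016]
force: [1.5, -0.5, 0.7]
grip_width: 0.0941
```

```bash
python3 - <<'E'
from m0 import *
p,_=snap('top','top10');snap('side','side10')
crop(p,200,150,420,300,3.6,'top10c')
I=np.load('pics/side10.npz')['p']; crop(I,250,160,370,280,5,'side10c')
go(.5288,.0889,.06,173)
E
```

```text
t19.23 pos [535.5  89.  131.8] rpy [-179.93    0.97  172.75] F [-0.6 -0.2  0.1] w93.8 q [  6.  20.  94.  -0.  65. -77.]
tool shift mm [ 7.9 -0.8 71.7] rows>= 1.7
rotvec tool [-0.07  0.97 -0.25]
shift after turning [ 6.7 -0.9 71.8]
```

View pics/top10c.png

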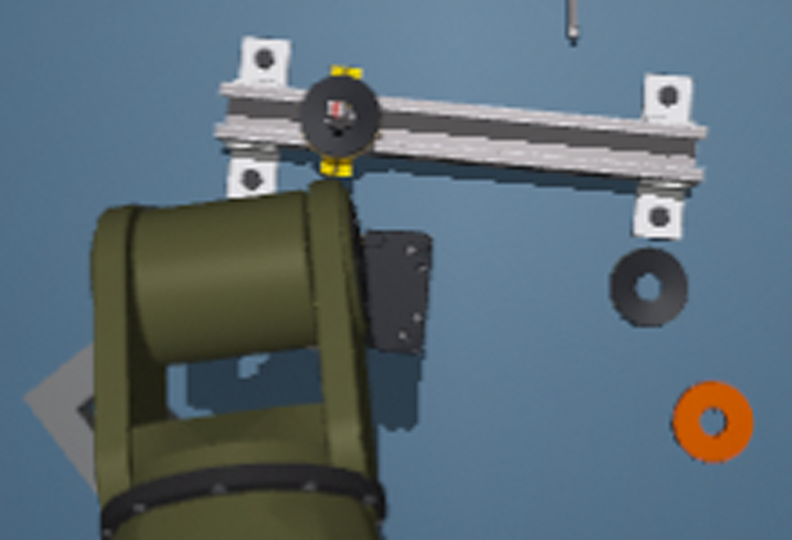

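View pics/side10c.png

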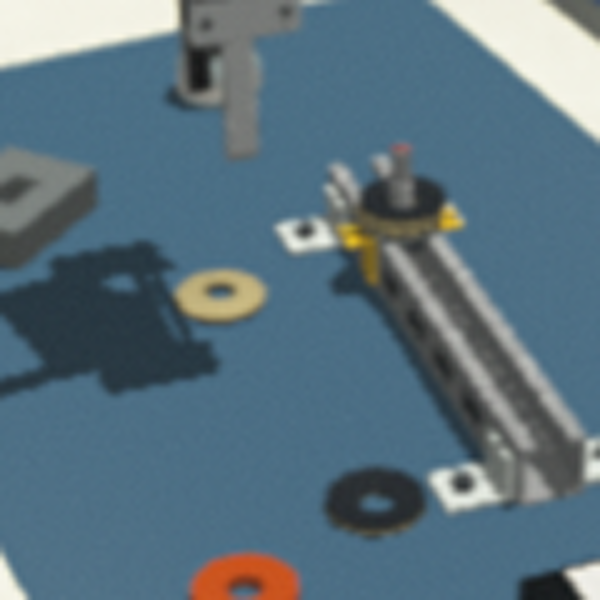

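The second disc sits hollow up on the first, and the remaining parts haven't moved. Next is the second brass disc.

Request:
step_arm(steps=[{"x": 0.008, "y": -0.0008, "z": 0.02, "ax": 0, "ay": 0.9, "az": -0.2, "claw": 0.094}, {"x": 0, "y": 0, "z": 0.04, "ax": 0, "ay": 0, "az": 0, "claw": 0.094}, {"x": 0, "y": 0, "z": 0.03, "ax": 0, "ay": 0, "az": 0, "claw": 0.094}, {"x": 0, "y": 0, "z": 0.01, "ax": 0, "ay": 0, "az": 0, "claw": 0.094}, {"x": 0, "y": 0, "z": 0, "ax": 0, "ay": 0, "az": 0, "claw": 0.094}])

```text
time_s: 19.65
ee_pos: [0.5351, 0.088, 0.0298]
eef_rot: [3.141, 0.008, 3.017]
force: [-0.2, 0.2, -0.8]
grip_width: 0.0942
```

```bash
python3 - <<'E'
from m0 import *
go(.5288,.0889,.0025,173)
E
```

```text
t19.65 pos [535.1  88.   29.8] rpy [179.99   0.43 172.87] F [-0.2  0.2 -0.8] w94.2 q [  6.  28.  98.  -0.  54. -77.]
tool shift mm [ 6.6  0.1 27.2] rows>= 0.7
rotvec tool [ 0.01  0.43 -0.13]
shift after turning [ 6.4  0.1 27.3]
```

Request:
step_arm(steps=[{"x": 0.006, "y": 0, "z": 0.01, "ax": 0, "ay": 0.4, "az": 0, "claw": 0.094}, {"x": 0.002, "y": 0, "z": 0.008, "ax": 0, "ay": 0, "az": 0, "claw": 0.094}, {"x": 0, "y": 0, "z": 0.004, "ax": 0, "ay": 0, "az": 0, "claw": 0.094}, {"x": 0, "y": 0, "z": 0.0, "ax": 0, "ay": 0, "az": 0, "claw": 0.09}])

```text
time_s: 19.98
ee_pos: [0.5295, 0.0888, 0.0084]
eef_rot: [3.141, 0.003, 3.016]
force: [-0.2, 0.7, -0.6]
grip_width: 0.091
```

```bash
python3 - <<'E'
from m0 import *
go(.5288,.0889,.0025,173)
E
```

```text
t19.98 pos [529.5  88.8   8.4] rpy [1.7995e+02 1.6000e-01 1.7282e+02] F [-0.2  0.7 -0.6] w91.0 q [  6.  30.  99.   0.  51. -77.]
tool shift mm [ 0.7 -0.   5.9] rows>= 0.1
rotvec tool [ 0.05  0.16 -0.18]
shift after turning [ 0.7 -0.   5.9]
```

Request:
step_arm(steps=[{"x": 0.001, "y": 0, "z": 0.006, "ax": 0, "ay": 0, "az": 0, "claw": 0.08}, {"x": 0, "y": 0, "z": 0.001, "ax": 0, "ay": 0, "az": 0, "claw": 0.075}, {"x": 0, "y": 0, "z": 0, "ax": 0, "ay": 0, "az": 0, "claw": 0.07}])

```text
time_s: 20.23
ee_pos: [0.5296, 0.0891, 0.0025]
eef_rot: [3.14, 0.006, 3.016]
force: [-0.6, 0.2, -0.1]
grip_width: 0.073
```

```bash
python3 - <<'E'
from m0 import *
go(.5288,.0889,.0025,173)
E
```

```text
t20.23 pos [529.6  89.1   2.5] rpy [179.91   0.33 172.83] F [-0.6  0.2 -0.1] w73.0 q [  6.  30.  99.   0.  50. -77.]
tool shift mm [ 0.7 -0.3 -0. ] rows>= 0.0
rotvec tool [ 0.09  0.33 -0.17]
shift after turning [ 0.7 -0.3 -0. ]
```

Request:
step_arm(steps=[{"x": 0.0005, "y": 0, "z": 0, "ax": 0, "ay": 0, "az": 0, "claw": 0.045}, {"x": 0, "y": 0, "z": 0, "ax": 0, "ay": 0, "az": 0, "claw": 0.045}, {"x": 0, "y": 0, "z": 0, "ax": 0, "ay": 0, "az": 0, "claw": 0.045}, {"x": 0, "y": 0, "z": 0, "ax": 0, "ay": 0, "az": 0, "claw": 0.045}])

```text
time_s: 20.57
ee_pos: [0.5295, 0.0893, 0.0034]
eef_rot: [3.14, 0.007, 3.016]
force: [1.0, 0.2, -1.0]
grip_width: 0.0581
```

```bash
python3 - <<'E'
from m0 import *
go(.5288,.0889,.0025,173)
E
```

```text
t20.57 pos [529.5  89.3   3.4] rpy [179.9    0.41 172.83] F [ 1.   0.2 -1. ] w58.1 q [  6.  30.  99.   0.  50. -77.]
tool shift mm [ 0.6 -0.5  0.9] rows>= 0.0
rotvec tool [ 0.1   0.41 -0.17]
shift after turning [ 0.6 -0.5  0.9]
```

Request:
step_arm(steps=[{"x": 0, "y": 0, "z": -0.01, "ax": 0, "ay": 0, "az": 0, "claw": 0.045}, {"x": 0, "y": 0, "z": -0.035, "ax": 0, "ay": 0, "az": 0, "claw": 0.045}, {"x": 0, "y": 0, "z": -0.04, "ax": 0, "ay": 0, "az": 0, "claw": 0.045}, {"x": 0, "y": 0, "z": -0.03, "ax": 0, "ay": 0, "az": 0, "claw": 0.045}, {"x": 0, "y": 0, "z": -0.005, "ax": 0, "ay": 0, "az": 0, "claw": 0.045}])

```text
time_s: 20.98
ee_pos: [0.5268, 0.089, 0.1285]
eef_rot: [3.141, 0.002, 3.016]
force: [0.9, -0.2, -0.9]
grip_width: 0.0582
```

```bash
python3 - <<'E'
from m0 import *
go(.652,.0652,.125,173)
E
```

```text
t20.98 pos [526.8  89.  128.5] rpy [1.7997e+02 1.0000e-01 1.7283e+02] F [ 0.9 -0.2 -0.9] w58.2 q [  6.  20.  95.   0.  66. -77.]
tool shift mm [-127.2   -7.9    3.7] rows>= 3.1
rotvec tool [ 0.03  0.1  -0.17]
shift after turning [-127.2   -8.3    3.5]
```

Request:
step_arm(steps=[{"x": -0.035, "y": -0.002, "z": 0, "ax": 0, "ay": 0, "az": 0, "claw": 0.045}, {"x": -0.035, "y": -0.002, "z": 0, "ax": 0, "ay": 0, "az": 0, "claw": 0.045}, {"x": -0.035, "y": -0.002, "z": 0, "ax": 0, "ay": 0, "az": 0, "claw": 0.045}, {"x": -0.02, "y": -0.002, "z": 0, "ax": 0, "ay": 0, "az": 0, "claw": 0.045}, {"x": 0, "y": 0, "z": 0, "ax": 0, "ay": 0, "az": 0, "claw": 0.045}])

```text
time_s: 21.4
ee_pos: [0.6535, 0.0648, 0.1342]
eef_rot: [3.14, 0.007, 3.018]
force: [-1.4, -0.2, -1.1]
grip_width: 0.0582
```

```bash
python3 - <<'E'
from m0 import *
go(.652,.0652,.115,173)
E
```

```text
t21.40 pos [653.5  64.8 134.2] rpy [179.91   0.39 172.91] F [-1.4 -0.2 -1.1] w58.2 q [  2.  34.  73.   0.  73. -80.]
tool shift mm [ 1.6  0.2 19.2] rows>= 0.5
rotvec tool [ 0.09  0.39 -0.09]
shift after turning [ 1.5  0.2 19.2]
```

Request:
step_arm(steps=[{"x": 0.001, "y": 0, "z": 0.01, "ax": 0, "ay": 0.4, "az": 0, "claw": 0.045}, {"x": 0, "y": 0, "z": 0.006, "ax": 0, "ay": 0, "az": 0, "claw": 0.045}, {"x": 0, "y": 0, "z": 0, "ax": 0, "ay": 0, "az": 0, "claw": 0.045}])

```text
time_s: 21.65
ee_pos: [0.651, 0.065, 0.1157]
eef_rot: [3.14, -0.003, 3.018]
force: [-0.2, 1.2, -0.6]
grip_width: 0.0582
```

```bash
python3 - <<'E'
from m0 import *
go(.652,.0652,.0652,173)
E
```

```text
t21.65 pos [651.   65.  115.7] rpy [179.93  -0.18 172.89] F [-0.2  1.2 -0.6] w58.2 q [  2.  35.  74.   0.  71. -80.]
tool shift mm [-1.1  0.2 50.5] rows>= 1.2
rotvec tool [ 0.07 -0.18 -0.11]
shift after turning [-1.   0.3 50.5]
```

Request:
step_arm(steps=[{"x": -0.0015, "y": 0.0005, "z": 0.006, "ax": 0, "ay": 0, "az": 0, "claw": 0.045}, {"x": 0, "y": 0.0005, "z": 0.008, "ax": 0, "ay": 0, "az": 0, "claw": 0.045}, {"x": 0, "y": 0.0005, "z": 0.008, "ax": 0, "ay": 0, "az": 0, "claw": 0.045}, {"x": 0, "y": 0, "z": 0, "ax": 0, "ay": 0, "az": 0, "claw": 0.045}])

```text
time_s: 21.98
ee_pos: [0.6504, 0.0675, 0.0912]
eef_rot: [3.14, -0.005, 3.019]
force: [-1.0, 0.5, -1.3]
grip_width: 0.0583
```

```bash
python3 - <<'E'
from m0 import *
go(.652,.0652,.0652,173)
E
```

```text
t21.98 pos [650.4  67.5  91.2] rpy [179.94  -0.27 172.96] F [-1.   0.5 -1.3] w58.3 q [  3.  36.  75.   0.  69. -80.]
tool shift mm [-2.  -2.1 26. ] rows>= 0.6
rotvec tool [ 0.06 -0.27 -0.04]
shift after turning [-1.8 -2.1 26. ]
```

Request:
step_arm(steps=[{"x": -0.002, "y": -0.002, "z": 0, "ax": 0, "ay": 0, "az": 0, "claw": 0.045}, {"x": 0, "y": 0, "z": 0.005, "ax": 0, "ay": 0, "az": 0, "claw": 0.045}, {"x": 0, "y": 0, "z": 0, "ax": 0, "ay": 0, "az": 0, "claw": 0.045}])

```text
time_s: 22.23
ee_pos: [0.652, 0.0653, 0.0856]
eef_rot: [3.141, -0.005, 3.019]
force: [-1.2, -0.1, -1.2]
grip_width: 0.0582
```

```bash
python3 - <<'E'
from m0 import *
go(.652,.0652,.0652,173)
E
```

```text
t22.23 pos [652.   65.3  85.6] rpy [179.94  -0.29 172.99] F [-1.2 -0.1 -1.2] w58.2 q [  2.  37.  75.   0.  69. -81.]
tool shift mm [-0.1 -0.1 20.4] rows>= 0.5
rotvec tool [ 0.06 -0.29 -0.01]
shift after turning [-0.  -0.1 20.4]
```

Request:
step_arm(steps=[{"x": 0, "y": 0, "z": 0.007, "ax": 0, "ay": 0, "az": 0, "claw": 0.045}, {"x": 0, "y": 0, "z": 0.007, "ax": 0, "ay": 0, "az": 0, "claw": 0.045}, {"x": 0, "y": 0, "z": 0.004, "ax": 0, "ay": 0, "az": 0, "claw": 0.045}, {"x": 0, "y": 0, "z": 0, "ax": 0, "ay": 0, "az": 0, "claw": 0.045}])

```text
time_s: 22.57
ee_pos: [0.6521, 0.0652, 0.066]
eef_rot: [3.14, -0.004, 3.019]
force: [0.6, -0.1, -1.2]
grip_width: 0.0582
```

```bash
python3 - <<'E'
from m0 import *
go(.652,.0652,.0652,173)
E
```

```text
t22.57 pos [652.1  65.2  66. ] rpy [179.93  -0.24 172.97] F [ 0.6 -0.1 -1.2] w58.2 q [  2.  38.  76.   0.  66. -81.]
tool shift mm [0.1 0.  0.8] rows>= 0.0
rotvec tool [ 0.07 -0.24 -0.03]
shift after turning [0.1 0.  0.8]
```

Request:
step_arm(steps=[{"x": 0, "y": 0, "z": 0.0015, "ax": 0, "ay": 0, "az": 0, "claw": 0.045}, {"x": 0, "y": 0, "z": 0, "ax": 0, "ay": 0, "az": 0, "claw": 0.045}])

```text
time_s: 22.73
ee_pos: [0.6522, 0.0651, 0.0642]
eef_rot: [3.14, -0.004, 3.019]
force: [-0.1, -0.1, -0.5]
grip_width: 0.0579
```

Request:
step_arm(steps=[{"x": 0, "y": 0, "z": 0, "ax": 0, "ay": 0, "az": 0, "claw": 0.08}, {"x": 0, "y": 0, "z": 0, "ax": 0, "ay": 0, "az": 0, "claw": 0.094}, {"x": 0, "y": 0, "z": 0, "ax": 0, "ay": 0, "az": 0, "claw": 0.094}, {"x": 0, "y": 0, "z": -0.03, "ax": 0, "ay": 0, "az": 0, "claw": 0.094}, {"x": 0, "y": 0, "z": -0.03, "ax": 0, "ay": 0, "az": 0, "claw": 0.094}])

```text
time_s: 23.15
ee_pos: [0.6501, 0.065, 0.1202]
eef_rot: [-3.141, -0.013, 3.019]
force: [0.6, 0.2, 0.7]
grip_width: 0.0877
```

```bash
python3 - <<'E'
from m0 import *
go(.5223,-.1612,.12,173)
E
```

```text
t23.15 pos [650.1  65.  120.2] rpy [-179.98   -0.76  172.97] F [0.6 0.2 0.7] w87.7 q [  2.  35.  73.   0.  73. -81.]
tool shift mm [  99.2 -240.1    1.6] rows>= 6.2
rotvec tool [-0.02 -0.76 -0.03]
shift after turning [ 9.93e+01 -2.40e+02  2.00e-01]
```

Request:
step_arm(steps=[{"x": 0.015, "y": -0.0365, "z": -0.004, "ax": 0, "ay": -0.7, "az": 0, "claw": 0.094}, {"x": 0.015, "y": -0.0365, "z": 0, "ax": 0, "ay": 0, "az": 0, "claw": 0.094}, {"x": 0.015, "y": -0.0365, "z": 0, "ax": 0, "ay": 0, "az": 0, "claw": 0.094}, {"x": 0.015, "y": -0.0365, "z": 0, "ax": 0, "ay": 0, "az": 0, "claw": 0.094}, {"x": 0.015, "y": -0.0365, "z": 0, "ax": 0, "ay": 0, "az": 0, "claw": 0.094}])

```text
time_s: 23.57
ee_pos: [0.5553, -0.1067, 0.1321]
eef_rot: [3.141, 0.014, 3.029]
force: [0.8, -1.5, -0.2]
grip_width: 0.0937
```

```bash
python3 - <<'E'
from m0 import *
p,_=snap('top','top11');snap('side','side11')
crop(p,200,150,420,300,3.6,'top11c')
I=np.load('pics/side11.npz')['p']; crop(I,250,160,370,290,5,'side11c')
go(.5223,-.1612,.06,173)
E
```

```text
t23.67 pos [ 554.3 -109.6  132.2] rpy [179.97   0.75 173.24] F [-0.1  1.6  0.5] w94.1 q [-15.  23.  90.   0.  67. -98.]
tool shift mm [ 26.7 -55.1  71.8] rows>= 2.3
rotvec tool [0.03 0.75 0.24]
shift after turning [ 25.5 -55.2  72.2]
```

View pics/top11c.png

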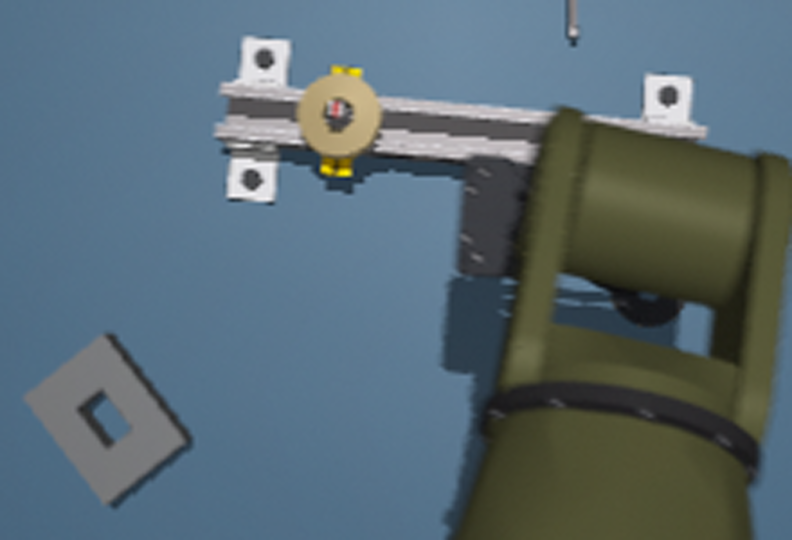

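View pics/side11c.png

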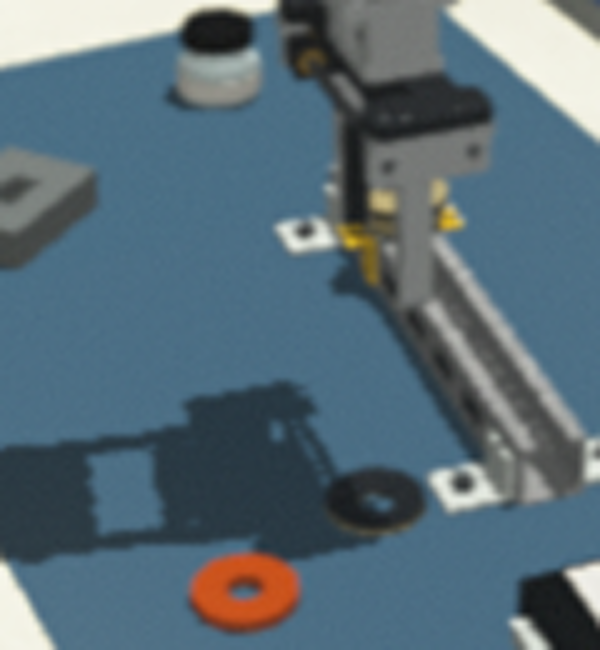

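Request:
step_arm(steps=[{"x": 0.013, "y": -0.027, "z": 0, "ax": 0, "ay": 0.7, "az": 0.2, "claw": 0.094}, {"x": 0.013, "y": -0.026, "z": 0, "ax": 0, "ay": 0, "az": 0, "claw": 0.094}, {"x": 0, "y": 0, "z": 0.02, "ax": 0, "ay": 0, "az": 0, "claw": 0.094}, {"x": 0, "y": 0, "z": 0.03, "ax": 0, "ay": 0, "az": 0, "claw": 0.094}, {"x": 0, "y": 0, "z": 0.02, "ax": 0, "ay": 0, "az": 0, "claw": 0.094}])

```text
time_s: 24.08
ee_pos: [0.5244, -0.1627, 0.0666]
eef_rot: [-3.139, 0.013, 3.017]
force: [0.2, -0.4, -0.4]
grip_width: 0.0939
```

```bash
python3 - <<'E'
from m0 import *
go(.5223,-.1612,.004,173)
E
```

```text
t24.08 pos [ 524.4 -162.7   66.6] rpy [-179.88    0.75  172.89] F [ 0.2 -0.4 -0.4] w93.9 q [ -21.   26.   96.    0.   58. -104.]
tool shift mm [ 3.1  1.4 62.5] rows>= 1.5
rotvec tool [-0.12  0.75 -0.11]
shift after turning [ 2.3  1.3 62.6]
```

Request:
step_arm(steps=[{"x": 0.003, "y": 0.0015, "z": 0.02, "ax": 0, "ay": 0.7, "az": 0, "claw": 0.094}, {"x": 0, "y": 0, "z": 0.02, "ax": 0, "ay": 0, "az": 0, "claw": 0.094}, {"x": 0, "y": 0, "z": 0.012, "ax": 0, "ay": 0, "az": 0, "claw": 0.094}, {"x": 0, "y": 0, "z": 0.002, "ax": 0, "ay": 0, "az": 0, "claw": 0.094}])

```text
time_s: 24.42
ee_pos: [0.5218, -0.1593, 0.0076]
eef_rot: [-3.14, -0.002, 3.018]
force: [0.1, 0.2, -0.5]
grip_width: 0.094
```

```bash
python3 - <<'E'
from m0 import *
go(.5223,-.1612,.004,173)
E
```

```text
t24.42 pos [ 521.8 -159.3    7.6] rpy [-1.7993e+02 -1.0000e-01  1.7290e+02] F [ 0.1  0.2 -0.5] w94.0 q [ -21.   31.   97.   -0.   52. -104.]
tool shift mm [-0.8 -1.8  3.6] rows>= 0.1
rotvec tool [-0.07 -0.1  -0.1 ]
shift after turning [-0.8 -1.8  3.6]
```

Request:
step_arm(steps=[{"x": -0.0008, "y": -0.0018, "z": 0.003, "ax": 0, "ay": 0, "az": 0, "claw": 0.085}, {"x": 0, "y": 0, "z": 0, "ax": 0, "ay": 0, "az": 0, "claw": 0.08}, {"x": 0, "y": 0, "z": 0, "ax": 0, "ay": 0, "az": 0, "claw": 0.07}])

```text
time_s: 24.67
ee_pos: [0.5234, -0.1607, 0.0053]
eef_rot: [-3.14, -0.001, 3.019]
force: [1.1, -0.6, 1.0]
grip_width: 0.0777
```

```bash
python3 - <<'E'
from m0 import *
go(.5223,-.1612,.004,173)
E
```

```text
t24.67 pos [ 523.4 -160.7    5.3] rpy [-1.7992e+02 -6.0000e-02  1.7296e+02] F [ 1.1 -0.6  1. ] w77.7 q [ -21.   31.   97.   -0.   52. -104.]
tool shift mm [ 1.1 -0.6  1.3] rows>= 0.0
rotvec tool [-0.08 -0.06 -0.04]
shift after turning [ 1.1 -0.6  1.3]
```

Request:
step_arm(steps=[{"x": 0.001, "y": -0.0005, "z": 0.0015, "ax": 0, "ay": 0, "az": 0, "claw": 0.07}, {"x": 0, "y": 0, "z": 0, "ax": 0, "ay": 0, "az": 0, "claw": 0.045}, {"x": 0, "y": 0, "z": 0, "ax": 0, "ay": 0, "az": 0, "claw": 0.045}, {"x": 0, "y": 0, "z": 0, "ax": 0, "ay": 0, "az": 0, "claw": 0.045}, {"x": 0, "y": 0, "z": 0, "ax": 0, "ay": 0, "az": 0, "claw": 0.045}])

```text
time_s: 25.08
ee_pos: [0.5238, -0.1615, 0.0065]
eef_rot: [-3.139, 0.003, 3.019]
force: [-0.2, 0.3, -1.8]
grip_width: 0.0567
```

```bash
python3 - <<'E'
from m0 import *
go(.5223,-.1612,.004,173)
E
```

```text
t25.08 pos [ 523.8 -161.5    6.5] rpy [-179.86    0.19  172.96] F [-0.2  0.3 -1.8] w56.7 q [ -21.   31.   97.   -0.   52. -104.]
tool shift mm [1.5 0.2 2.5] rows>= 0.1
rotvec tool [-0.14  0.19 -0.04]
shift after turning [1.5 0.2 2.5]
```

Width 56.7 mm and the tip rose to 6.5 mm, so this grip is marginal. I'll regrip lower.

Request:
step_arm(steps=[{"x": 0, "y": 0, "z": 0, "ax": 0, "ay": 0, "az": 0, "claw": 0.075}, {"x": 0, "y": 0, "z": 0, "ax": 0, "ay": 0, "az": 0, "claw": 0.075}, {"x": 0, "y": 0, "z": 0.004, "ax": 0, "ay": 0, "az": 0, "claw": 0.075}, {"x": 0, "y": 0, "z": 0.001, "ax": 0, "ay": 0, "az": 0, "claw": 0.075}])

```text
time_s: 25.42
ee_pos: [0.5241, -0.1617, 0.0017]
eef_rot: [-3.139, 0.004, 3.019]
force: [-0.6, 0.7, -0.2]
grip_width: 0.0748
```

```bash
python3 - <<'E'
from m0 import *
snap('side','side12')
I=np.load('pics/side12.npz')['p']; crop(I,280,190,380,290,6,'side12c')
go(.5223,-.1612,.003,173)
E
```

```text
t25.47 pos [ 524.1 -161.7    1.8] rpy [-179.85    0.25  172.95] F [0.5 0.9 0.9] w75.2 q [ -21.   31.   97.   -0.   51. -104.]
tool shift mm [ 1.8  0.3 -1.2] rows>= 0.1
rotvec tool [-0.15  0.25 -0.05]
shift after turning [ 1.9  0.3 -1.2]
```

View pics/side12c.png

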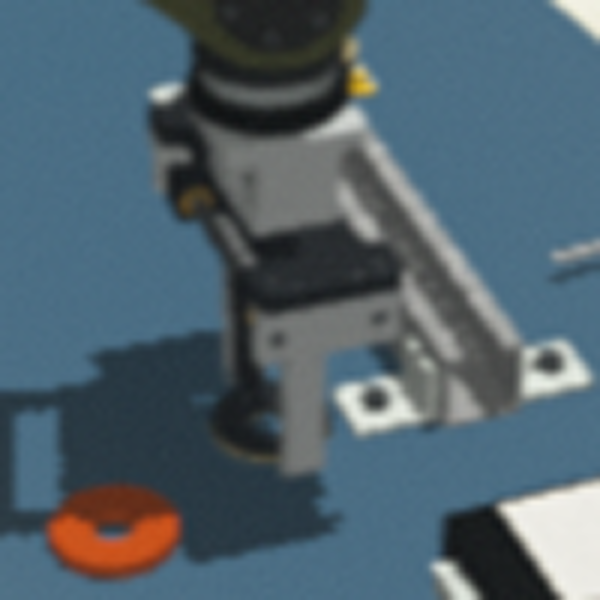

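Request:
step_arm(steps=[{"x": 0.002, "y": 0, "z": -0.0005, "ax": 0, "ay": 0, "az": 0, "claw": 0.07}, {"x": 0, "y": 0, "z": 0, "ax": 0, "ay": 0, "az": 0, "claw": 0.045}, {"x": 0, "y": 0, "z": 0, "ax": 0, "ay": 0, "az": 0, "claw": 0.045}, {"x": 0, "y": 0, "z": 0, "ax": 0, "ay": 0, "az": 0, "claw": 0.045}])

```text
time_s: 25.8
ee_pos: [0.5218, -0.1614, 0.002]
eef_rot: [-3.139, 0.004, 3.019]
force: [-0.6, 0.6, -0.5]
grip_width: 0.0578
```

```bash
python3 - <<'E'
from m0 import *
go(.5223,-.1612,.003,173)
E
```

```text
t25.80 pos [ 521.8 -161.4    2. ] rpy [-179.86    0.22  172.95] F [-0.6  0.6 -0.5] w57.8 q [ -21.   31.   97.   -0.   51. -104.]
tool shift mm [-0.5  0.2 -1. ] rows>= 0.0
rotvec tool [-0.14  0.22 -0.05]
shift after turning [-0.5  0.2 -1. ]
```

Request:
step_arm(steps=[{"x": 0, "y": 0, "z": -0.01, "ax": 0, "ay": 0, "az": 0, "claw": 0.045}, {"x": 0, "y": 0, "z": -0.035, "ax": 0, "ay": 0, "az": 0, "claw": 0.045}, {"x": 0, "y": 0, "z": -0.04, "ax": 0, "ay": 0, "az": 0, "claw": 0.045}, {"x": 0, "y": 0, "z": -0.035, "ax": 0, "ay": 0, "az": 0, "claw": 0.045}, {"x": 0, "y": 0, "z": -0.005, "ax": 0, "ay": 0, "az": 0, "claw": 0.045}])

```text
time_s: 26.22
ee_pos: [0.5194, -0.1603, 0.1318]
eef_rot: [-3.141, -0.002, 3.018]
force: [1.0, -0.7, 0.3]
grip_width: 0.0579
```

```bash
python3 - <<'E'
from m0 import *
snap('side','side13')
I=np.load('pics/side13.npz')['p']; crop(I,280,160,380,290,5,'side13c')
go(.6509,.0652,.13,173)
E
```

```text
t26.27 pos [ 519.1 -160.2  130.5] rpy [-179.96   -0.18  172.94] F [ 1.1 -0.2  0.1] w58.3 q [ -21.   21.   93.   -0.   67. -104.]
tool shift mm [-103.1  239.9   -0. ] rows>= 6.3
rotvec tool [-0.04 -0.18 -0.06]
shift after turning [-103.3  239.8    0.5]
```

View pics/side13c.png

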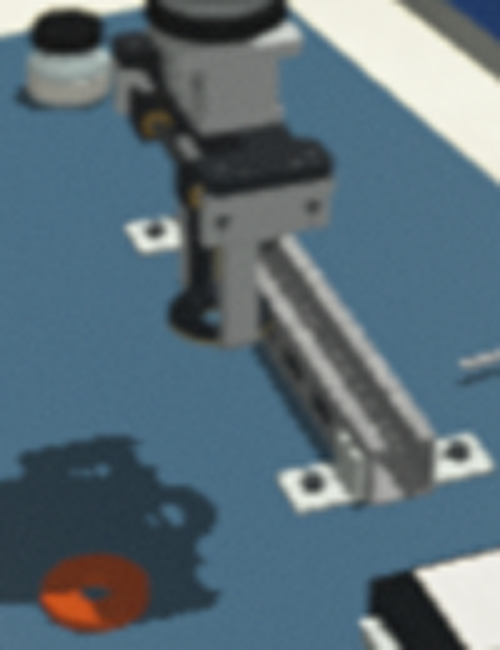

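The disc is held level. Carrying it to the station.

Request:
step_arm(steps=[{"x": -0.015, "y": 0.0365, "z": 0, "ax": 0, "ay": 0, "az": 0, "claw": 0.045}, {"x": -0.015, "y": 0.0365, "z": 0, "ax": 0, "ay": 0, "az": 0, "claw": 0.045}, {"x": -0.015, "y": 0.0365, "z": 0, "ax": 0, "ay": 0, "az": 0, "claw": 0.045}, {"x": -0.015, "y": 0.0365, "z": 0, "ax": 0, "ay": 0, "az": 0, "claw": 0.045}, {"x": -0.015, "y": 0.0365, "z": 0, "ax": 0, "ay": 0, "az": 0, "claw": 0.045}])

```text
time_s: 26.68
ee_pos: [0.6163, 0.0115, 0.1285]
eef_rot: [-3.139, -0.005, 3.007]
force: [1.3, -0.7, -0.6]
grip_width: 0.0577
```

Request:
step_arm(steps=[{"x": -0.015, "y": 0.035, "z": 0, "ax": 0, "ay": 0, "az": 0, "claw": 0.045}, {"x": -0.01, "y": 0.02, "z": 0, "ax": 0, "ay": 0, "az": 0, "claw": 0.045}, {"x": 0, "y": 0, "z": 0, "ax": 0, "ay": 0, "az": 0, "claw": 0.045}])

```text
time_s: 26.93
ee_pos: [0.6498, 0.072, 0.1239]
eef_rot: [-3.139, -0.009, 3.013]
force: [-0.5, -0.2, -0.8]
grip_width: 0.0579
```

```bash
python3 - <<'E'
from m0 import *
go(.6509,.0652,.12,173)
E
```

```text
t26.93 pos [649.8  72.  123.9] rpy [-179.87   -0.53  172.62] F [-0.5 -0.2 -0.8] w57.9 q [  3.  35.  73.  -0.  73. -79.]
tool shift mm [-2.  -6.6  3.9] rows>= 0.2
rotvec tool [-0.12 -0.53 -0.38]
shift after turning [-2.  -6.7  3.9]
```

Request:
step_arm(steps=[{"x": -0.002, "y": -0.0066, "z": 0, "ax": 0, "ay": -0.5, "az": -0.4, "claw": 0.045}, {"x": 0, "y": 0, "z": 0.004, "ax": 0, "ay": 0, "az": 0, "claw": 0.045}, {"x": 0, "y": 0, "z": 0, "ax": 0, "ay": 0, "az": 0, "claw": 0.045}])

```text
time_s: 27.18
ee_pos: [0.6495, 0.0648, 0.116]
eef_rot: [-3.138, -0.005, 3.022]
force: [-0.5, 0.1, -1.3]
grip_width: 0.0577
```

```bash
python3 - <<'E'
from m0 import *
go(.6509,.0652,.0717,173)
E
```

```text
t27.18 pos [649.5  64.8 116. ] rpy [-179.81   -0.26  173.17] F [-0.5  0.1 -1.3] w57.7 q [  3.  35.  74.  -0.  72. -81.]
tool shift mm [-1.6  0.7 44.3] rows>= 1.1
rotvec tool [-0.19 -0.26  0.17]
shift after turning [-1.4  0.6 44.3]
```

Request:
step_arm(steps=[{"x": -0.002, "y": 0.0005, "z": 0.006, "ax": 0, "ay": 0, "az": 0, "claw": 0.045}, {"x": 0, "y": 0, "z": 0.007, "ax": 0, "ay": 0, "az": 0, "claw": 0.045}, {"x": 0, "y": 0, "z": 0.007, "ax": 0, "ay": 0, "az": 0, "claw": 0.045}, {"x": 0, "y": 0, "z": 0, "ax": 0, "ay": 0, "az": 0, "claw": 0.045}])

```text
time_s: 27.52
ee_pos: [0.6505, 0.0615, 0.0937]
eef_rot: [-3.138, -0.005, 3.018]
force: [0.1, 1.2, -2.5]
grip_width: 0.0579
```

```bash
python3 - <<'E'
from m0 import *
go(.6509,.0652,.0717,173)
E
```

```text
t27.52 pos [650.5  61.5  93.7] rpy [-179.81   -0.31  172.91] F [ 0.1  1.2 -2.5] w57.9 q [  2.  36.  75.  -0.  69. -81.]
tool shift mm [-0.   3.8 22. ] rows>= 0.5
rotvec tool [-0.19 -0.31 -0.09]
shift after turning [ 0.1  3.7 22. ]
```

Request:
step_arm(steps=[{"x": 0, "y": 0.0038, "z": 0, "ax": 0, "ay": 0, "az": 0, "claw": 0.045}, {"x": 0, "y": 0, "z": 0.002, "ax": 0, "ay": 0, "az": 0, "claw": 0.045}, {"x": 0, "y": 0, "z": 0, "ax": 0, "ay": 0, "az": 0, "claw": 0.045}])

```text
time_s: 27.77
ee_pos: [0.6508, 0.065, 0.091]
eef_rot: [-3.138, -0.006, 3.017]
force: [-0.4, -0.2, -0.7]
grip_width: 0.0579
```

```bash
python3 - <<'E'
from m0 import *
go(.6509,.0652,.0717,173)
E
```

```text
t27.77 pos [650.8  65.   91. ] rpy [-179.79   -0.36  172.86] F [-0.4 -0.2 -0.7] w57.9 q [  3.  37.  75.  -0.  69. -80.]
tool shift mm [-0.2  0.3 19.3] rows>= 0.5
rotvec tool [-0.21 -0.36 -0.14]
shift after turning [-0.1  0.2 19.3]
```

Request:
step_arm(steps=[{"x": 0, "y": 0, "z": 0.007, "ax": 0, "ay": -0.3, "az": 0, "claw": 0.045}, {"x": 0, "y": 0, "z": 0.006, "ax": 0, "ay": 0, "az": 0, "claw": 0.045}, {"x": 0, "y": 0, "z": 0.004, "ax": 0, "ay": 0, "az": 0, "claw": 0.045}, {"x": 0, "y": 0, "z": 0, "ax": 0, "ay": 0, "az": 0, "claw": 0.045}])

```text
time_s: 28.1
ee_pos: [0.6509, 0.0651, 0.0728]
eef_rot: [-3.138, 0.001, 3.017]
force: [0.7, -1.1, -0.6]
grip_width: 0.0583
```

```bash
python3 - <<'E'
from m0 import *
go(.6509,.0652,.0717,173)
E
```

```text
t28.10 pos [650.9  65.1  72.8] rpy [-1.7979e+02  5.0000e-02  1.7289e+02] F [ 0.7 -1.1 -0.6] w58.3 q [  3.  37.  76.  -0.  67. -80.]
tool shift mm [0.1 0.1 1.1] rows>= 0.0
rotvec tool [-0.21  0.05 -0.11]
shift after turning [0.1 0.1 1.1]
```

Request:
step_arm(steps=[{"x": 0, "y": 0, "z": 0.0015, "ax": 0, "ay": 0, "az": 0, "claw": 0.045}, {"x": 0, "y": 0, "z": 0, "ax": 0, "ay": 0, "az": 0, "claw": 0.045}])

```text
time_s: 28.27
ee_pos: [0.651, 0.0651, 0.071]
eef_rot: [-3.138, 0.001, 3.017]
force: [-0.1, -0.2, 0.0]
grip_width: 0.0581
```

Request:
step_arm(steps=[{"x": 0, "y": 0, "z": 0, "ax": 0, "ay": 0, "az": 0, "claw": 0.08}, {"x": 0, "y": 0, "z": 0, "ax": 0, "ay": 0, "az": 0, "claw": 0.094}, {"x": 0, "y": 0, "z": 0, "ax": 0, "ay": 0, "az": 0, "claw": 0.094}, {"x": 0, "y": 0, "z": -0.03, "ax": 0, "ay": 0, "az": 0, "claw": 0.094}, {"x": 0, "y": 0, "z": -0.025, "ax": 0, "ay": 0, "az": 0, "claw": 0.094}])

```text
time_s: 28.68
ee_pos: [0.649, 0.0651, 0.1226]
eef_rot: [-3.137, -0.007, 3.017]
force: [0.4, -0.8, 1.6]
grip_width: 0.0884
```

```bash
python3 - <<'E'
from m0 import *
go(.4208,-.2051,.12,173)
E
```

```text
t28.68 pos [649.   65.1 122.6] rpy [-179.72   -0.4   172.88] F [ 0.4 -0.8  1.6] w88.4 q [  3.  35.  73.  -0.  72. -80.]
tool shift mm [ 192.9 -296.4    5.5] rows>= 8.5
rotvec tool [-0.28 -0.4  -0.12]
shift after turning [ 193.6 -296.     2.6]
```

Request:
step_arm(steps=[{"x": 0.0215, "y": -0.033, "z": 0, "ax": 0, "ay": -0.4, "az": 0, "claw": 0.094}, {"x": 0.0215, "y": -0.033, "z": 0, "ax": 0, "ay": 0, "az": 0, "claw": 0.094}, {"x": 0.0215, "y": -0.033, "z": 0, "ax": 0, "ay": 0, "az": 0, "claw": 0.094}, {"x": 0.0215, "y": -0.033, "z": 0, "ax": 0, "ay": 0, "az": 0, "claw": 0.094}, {"x": 0.0215, "y": -0.033, "z": 0, "ax": 0, "ay": 0, "az": 0, "claw": 0.094}])

```text
time_s: 29.1
ee_pos: [0.523, -0.0852, 0.1292]
eef_rot: [-3.138, 0.013, 3.026]
force: [0.8, -0.4, 0.7]
grip_width: 0.094
```

```bash
python3 - <<'E'
from m0 import *
p,_=snap('top','top14');snap('side','side14')
crop(p,200,150,420,300,3.6,'top14c')
I=np.load('pics/side14.npz')['p']; crop(I,250,160,370,290,5,'side14c')
print(blobs(p,(3,150,80),(14,255,255),50,(350,230,430,300)),blobs(I,(3,150,80),(14,255,255),50,(260,240,345,295)))
go(.4208,-.2051,.06,173)
E
```

```text
[(404.93, 267.33, 5.9, 19.1, 5, 76.0)] [(298.51, 277.89, 14.2, 19.8, 86, 218.5)]
t29.20 pos [521.8 -87.3 129.4] rpy [-179.78    0.71  173.11] F [-0.3  0.4  0.5] w93.7 q [-13.  18.  96.  -0.  65. -96.]
tool shift mm [  87.  -128.8   68.8] rows>= 4.1
rotvec tool [-0.22  0.71  0.11]
shift after turning [  85.9 -129.2   69.4]
```

View pics/top14c.png

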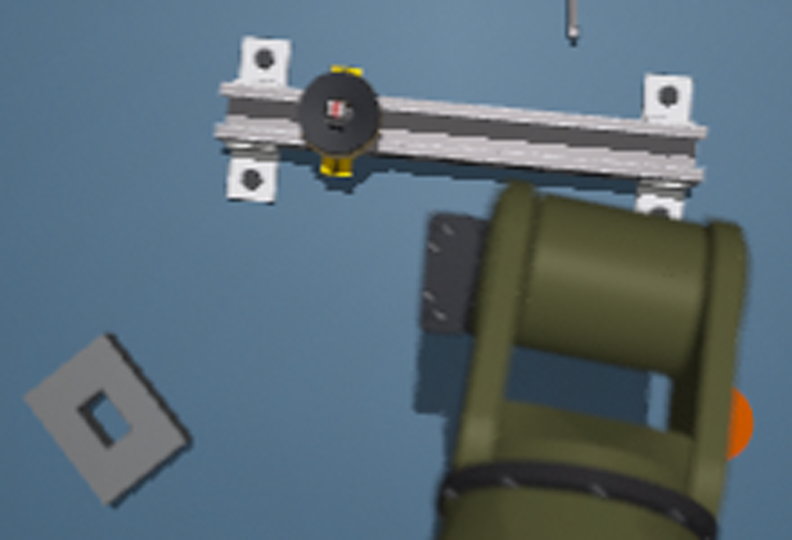

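View pics/side14c.png

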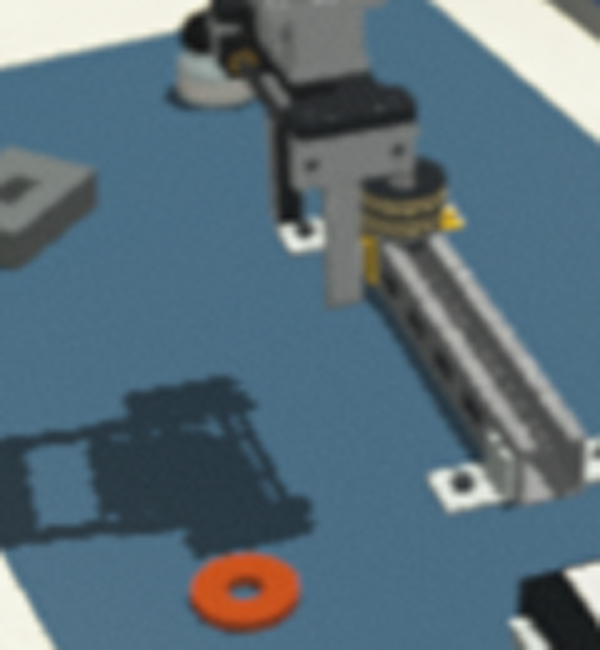

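The four discs are stacked level, and the ring hasn't moved: it is still at side pixel (298.5,277.9). Now the ring.

Request:
step_arm(steps=[{"x": 0.022, "y": -0.0325, "z": 0, "ax": 0, "ay": 0.7, "az": 0, "claw": 0.094}, {"x": 0.022, "y": -0.0325, "z": 0, "ax": 0, "ay": 0, "az": 0, "claw": 0.094}, {"x": 0.022, "y": -0.0325, "z": 0.005, "ax": 0, "ay": 0, "az": 0, "claw": 0.094}, {"x": 0.018, "y": -0.028, "z": 0.01, "ax": 0, "ay": 0, "az": 0, "claw": 0.094}, {"x": 0, "y": 0, "z": 0.02, "ax": 0, "ay": 0, "az": 0, "claw": 0.094}])

```text
time_s: 29.62
ee_pos: [0.424, -0.205, 0.0987]
eef_rot: [-3.134, 0.01, 3.024]
force: [1.3, 0.7, -1.0]
grip_width: 0.0941
```

```bash
python3 - <<'E'
from m0 import *
go(.4208,-.2051,.003,173)
E
```

```text
t29.62 pos [ 424.  -205.    98.7] rpy [-179.59    0.58  173.25] F [ 1.3  0.7 -1. ] w94.1 q [ -30.   14.  107.   -0.   59. -113.]
tool shift mm [ 4.1  0.2 95.6] rows>= 2.3
rotvec tool [-0.41  0.58  0.25]
shift after turning [ 3.2 -0.5 95.7]
```

Request:
step_arm(steps=[{"x": 0.004, "y": 0, "z": 0.02, "ax": -0.4, "ay": 0.5, "az": 0, "claw": 0.094}, {"x": 0, "y": 0, "z": 0.03, "ax": 0, "ay": 0, "az": 0, "claw": 0.094}, {"x": 0, "y": 0, "z": 0.02, "ax": 0, "ay": 0, "az": 0, "claw": 0.094}, {"x": 0, "y": 0, "z": 0.008, "ax": 0, "ay": 0, "az": 0, "claw": 0.094}, {"x": 0, "y": 0, "z": 0, "ax": 0, "ay": 0, "az": 0, "claw": 0.094}])

```text
time_s: 30.03
ee_pos: [0.4205, -0.2062, 0.0172]
eef_rot: [-3.141, 0.003, 3.02]
force: [-0.3, -0.3, 0.2]
grip_width: 0.094
```

```bash
python3 - <<'E'
from m0 import *
go(.4208,-.2051,.003,173)
E
```

```text
t30.03 pos [ 420.5 -206.2   17.2] rpy [-179.97    0.18  173.02] F [-0.3 -0.3  0.2] w94.0 q [ -31.   22.  110.    0.   48. -114.]
tool shift mm [-0.1  1.1 14.2] rows>= 0.3
rotvec tool [-0.03  0.18  0.02]
shift after turning [-0.1  1.1 14.2]
```

Request:
step_arm(steps=[{"x": 0, "y": 0.001, "z": 0.009, "ax": 0, "ay": 0, "az": 0, "claw": 0.09}, {"x": 0, "y": 0, "z": 0.005, "ax": 0, "ay": 0, "az": 0, "claw": 0.085}, {"x": 0, "y": 0, "z": 0, "ax": 0, "ay": 0, "az": 0, "claw": 0.075}, {"x": 0, "y": 0, "z": 0, "ax": 0, "ay": 0, "az": 0, "claw": 0.07}])

```text
time_s: 30.37
ee_pos: [0.4229, -0.2053, 0.0045]
eef_rot: [-3.14, 0.007, 3.021]
force: [0.3, 0.0, 1.4]
grip_width: 0.075
```

```bash
python3 - <<'E'
from m0 import *
go(.4208,-.2051,.003,173)
E
```

```text
t30.37 pos [ 422.9 -205.3    4.5] rpy [-179.89    0.37  173.09] F [0.3 0.  1.4] w75.0 q [ -30.   23.  110.    0.   47. -114.]
tool shift mm [ 2.1 -0.1  1.5] rows>= 0.1
rotvec tool [-0.11  0.37  0.09]
shift after turning [ 2.1 -0.1  1.5]
```

Request:
step_arm(steps=[{"x": 0.002, "y": 0, "z": 0.0015, "ax": 0, "ay": 0.3, "az": 0, "claw": 0.07}, {"x": 0, "y": 0, "z": 0, "ax": 0, "ay": 0, "az": 0, "claw": 0.045}, {"x": 0, "y": 0, "z": 0, "ax": 0, "ay": 0, "az": 0, "claw": 0.045}, {"x": 0, "y": 0, "z": 0, "ax": 0, "ay": 0, "az": 0, "claw": 0.045}, {"x": 0, "y": 0, "z": 0, "ax": 0, "ay": 0, "az": 0, "claw": 0.045}])

```text
time_s: 30.78
ee_pos: [0.4217, -0.2055, 0.0048]
eef_rot: [-3.138, 0.004, 3.021]
force: [-0.7, 0.1, -0.7]
grip_width: 0.0578
```

```bash
python3 - <<'E'
from m0 import *
go(.4208,-.2051,.003,173)
E
```

```text
t30.78 pos [ 421.7 -205.5    4.8] rpy [-179.82    0.21  173.1 ] F [-0.7  0.1 -0.7] w57.8 q [ -30.   23.  110.   -0.   47. -113.]
tool shift mm [1.  0.3 1.8] rows>= 0.0
rotvec tool [-0.18  0.21  0.1 ]
shift after turning [1.  0.2 1.8]
```

Request:
step_arm(steps=[{"x": 0, "y": 0, "z": -0.01, "ax": 0, "ay": 0, "az": 0, "claw": 0.045}, {"x": 0, "y": 0, "z": -0.035, "ax": 0, "ay": 0, "az": 0, "claw": 0.045}, {"x": 0, "y": 0, "z": -0.04, "ax": 0, "ay": 0, "az": 0, "claw": 0.045}, {"x": 0, "y": 0, "z": -0.035, "ax": 0, "ay": 0, "az": 0, "claw": 0.045}, {"x": -0.005, "y": 0.01, "z": -0.005, "ax": 0, "ay": 0, "az": 0, "claw": 0.045}])

```text
time_s: 31.2
ee_pos: [0.4253, -0.1953, 0.1353]
eef_rot: [-3.141, -0.002, 3.02]
force: [0.1, 0.1, 0.7]
grip_width: 0.058
```

```bash
python3 - <<'E'
from m0 import *
snap('side','side15')
I=np.load('pics/side15.npz')['p']; crop(I,260,160,360,290,5,'side15c')
go(.6524,.0652,.13,173)
E
```

```text
t31.25 pos [ 426.1 -193.5  134. ] rpy [ 1.8000e+02 -1.3000e-01  1.7305e+02] F [ 0.9 -0.4  0.4] w57.9 q [ -29.   11.  105.   -0.   64. -112.]
tool shift mm [-193.3  284.2    3.6] rows>= 8.2
rotvec tool [ 0.   -0.13  0.05]
shift after turning [-193.1  284.4    4. ]
```

View pics/side15c.png

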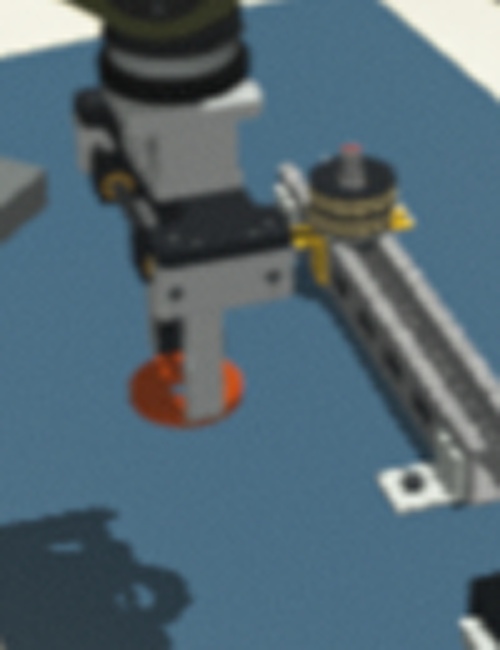

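Request:
step_arm(steps=[{"x": -0.023, "y": 0.0335, "z": 0, "ax": 0, "ay": 0, "az": 0, "claw": 0.045}, {"x": -0.023, "y": 0.0335, "z": 0, "ax": 0, "ay": 0, "az": 0, "claw": 0.045}, {"x": -0.023, "y": 0.0335, "z": 0, "ax": 0, "ay": 0, "az": 0, "claw": 0.045}, {"x": -0.023, "y": 0.0335, "z": 0, "ax": 0, "ay": 0, "az": 0, "claw": 0.045}, {"x": -0.023, "y": 0.0335, "z": 0, "ax": 0, "ay": 0, "az": 0, "claw": 0.045}])

```text
time_s: 31.67
ee_pos: [0.5607, -0.0404, 0.1324]
eef_rot: [-3.14, -0.003, 3.011]
force: [1.3, -0.8, -0.7]
grip_width: 0.0581
```

```bash
python3 - <<'E'
from m0 import *
go(.6524,.0652,.13,173)
E
```

```text
t31.67 pos [560.7 -40.4 132.4] rpy [-1.7992e+02 -1.7000e-01  1.7253e+02] F [ 1.3 -0.8 -0.7] w58.1 q [ -8.  23.  90.  -0.  68. -90.]
tool shift mm [-77.2 116.6   2. ] rows>= 3.4
rotvec tool [-0.07 -0.17 -0.47]
shift after turning [-78.2 116.    2.4]
```

Request:
step_arm(steps=[{"x": -0.023, "y": 0.034, "z": 0, "ax": 0, "ay": 0, "az": 0, "claw": 0.045}, {"x": -0.023, "y": 0.034, "z": 0, "ax": 0, "ay": 0, "az": 0, "claw": 0.045}, {"x": -0.018, "y": 0.027, "z": 0, "ax": 0, "ay": 0, "az": 0, "claw": 0.045}, {"x": -0.008, "y": 0.008, "z": 0, "ax": 0, "ay": 0, "az": -0.5, "claw": 0.045}, {"x": 0, "y": 0, "z": 0, "ax": 0, "ay": 0, "az": 0, "claw": 0.045}])

```text
time_s: 32.08
ee_pos: [0.6471, 0.0633, 0.1241]
eef_rot: [-3.14, -0.011, 3.028]
force: [-0.1, -0.3, -1.0]
grip_width: 0.0582
```

```bash
python3 - <<'E'
from m0 import *
go(.6524,.0652,.12,173)
E
```

```text
t32.08 pos [647.1  63.3 124.1] rpy [-179.91   -0.65  173.47] F [-0.1 -0.3 -1. ] w58.2 q [  2.  34.  74.   0.  73. -81.]
tool shift mm [-5.1  2.5  4.1] rows>= 0.2
rotvec tool [-0.1  -0.65  0.47]
shift after turning [-5.   2.5  4.1]
```

Request:
step_arm(steps=[{"x": -0.005, "y": 0.0025, "z": 0, "ax": 0, "ay": -0.6, "az": 0.4, "claw": 0.045}, {"x": 0, "y": 0, "z": 0.003, "ax": 0, "ay": 0, "az": 0, "claw": 0.045}, {"x": 0, "y": 0, "z": 0, "ax": 0, "ay": 0, "az": 0, "claw": 0.045}])

```text
time_s: 32.33
ee_pos: [0.6508, 0.0646, 0.1178]
eef_rot: [-3.139, -0.004, 3.02]
force: [-0.1, 0.2, -0.4]
grip_width: 0.0579
```

```bash
python3 - <<'E'
from m0 import *
go(.6524,.0652,.0824,173)
E
```

```text
t32.33 pos [650.8  64.6 117.8] rpy [-179.85   -0.24  173.02] F [-0.1  0.2 -0.4] w57.9 q [  3.  35.  74.  -0.  72. -80.]
tool shift mm [-1.6  0.9 35.4] rows>= 0.9
rotvec tool [-0.15 -0.24  0.02]
shift after turning [-1.5  0.8 35.4]
```

Request:
step_arm(steps=[{"x": -0.0018, "y": 0.001, "z": 0.004, "ax": 0, "ay": 0, "az": 0, "claw": 0.045}, {"x": 0, "y": 0, "z": 0.005, "ax": 0, "ay": 0, "az": 0, "claw": 0.045}, {"x": 0, "y": 0, "z": 0, "ax": 0, "ay": 0, "az": 0, "claw": 0.045}])

```text
time_s: 32.58
ee_pos: [0.6518, 0.063, 0.1082]
eef_rot: [-3.139, -0.004, 3.017]
force: [-1.2, -0.5, -0.4]
grip_width: 0.0582
```

```bash
python3 - <<'E'
from m0 import *
go(.6524,.0652,.0824,173)
E
```

```text
t32.58 pos [651.8  63.  108.2] rpy [-179.84   -0.25  172.84] F [-1.2 -0.5 -0.4] w58.2 q [  2.  36.  74.  -0.  71. -80.]
tool shift mm [-0.4  2.4 25.8] rows>= 0.6
rotvec tool [-0.16 -0.25 -0.16]
shift after turning [-0.3  2.3 25.8]
```

Request:
step_arm(steps=[{"x": -0.0005, "y": 0.0024, "z": 0, "ax": 0, "ay": 0, "az": 0, "claw": 0.045}, {"x": 0, "y": 0, "z": 0.006, "ax": 0, "ay": 0, "az": 0, "claw": 0.045}, {"x": 0, "y": 0, "z": 0, "ax": 0, "ay": 0, "az": 0, "claw": 0.045}])

```text
time_s: 32.83
ee_pos: [0.6524, 0.0644, 0.1018]
eef_rot: [-3.139, -0.004, 3.015]
force: [-0.6, -0.2, -1.5]
grip_width: 0.0579
```

```bash
python3 - <<'E'
from m0 import *
go(.6524,.0652,.0824,173)
E
```

```text
t32.83 pos [652.4  64.4 101.8] rpy [-179.84   -0.24  172.76] F [-0.6 -0.2 -1.5] w57.9 q [  2.  36.  74.  -0.  70. -80.]
tool shift mm [ 0.   0.8 19.4] rows>= 0.5
rotvec tool [-0.16 -0.24 -0.24]
shift after turning [ 0.1  0.8 19.4]
```

Request:
step_arm(steps=[{"x": 0, "y": 0.0008, "z": 0.006, "ax": 0, "ay": -0.2, "az": -0.2, "claw": 0.045}, {"x": 0, "y": 0, "z": 0.006, "ax": 0, "ay": 0, "az": 0, "claw": 0.045}, {"x": 0, "y": 0, "z": 0.004, "ax": 0, "ay": 0, "az": 0, "claw": 0.045}, {"x": 0, "y": 0, "z": 0, "ax": 0, "ay": 0, "az": 0, "claw": 0.045}])

```text
time_s: 33.17
ee_pos: [0.6524, 0.0653, 0.0841]
eef_rot: [-3.139, -0.0, 3.019]
force: [-0.7, 0.3, 0.0]
grip_width: 0.058
```

```bash
python3 - <<'E'
from m0 import *
go(.6524,.0652,.0824,173)
E
```

```text
t33.17 pos [652.4  65.3  84.1] rpy [-1.7984e+02 -2.0000e-02  1.7299e+02] F [-0.7  0.3  0. ] w58.0 q [  3.  37.  75.  -0.  68. -80.]
tool shift mm [-0.  -0.1  1.7] rows>= 0.0
rotvec tool [-0.16 -0.02 -0.01]
shift after turning [-0.  -0.1  1.7]
```

Request:
step_arm(steps=[{"x": 0, "y": 0, "z": 0.002, "ax": 0, "ay": 0, "az": 0, "claw": 0.045}, {"x": 0, "y": 0, "z": 0, "ax": 0, "ay": 0, "az": 0, "claw": 0.045}])

```text
time_s: 33.33
ee_pos: [0.6523, 0.0653, 0.0814]
eef_rot: [-3.139, -0.001, 3.019]
force: [0.2, -0.1, -0.6]
grip_width: 0.0579
```

Request:
step_arm(steps=[{"x": 0, "y": 0, "z": 0, "ax": 0, "ay": 0, "az": 0, "claw": 0.08}, {"x": 0, "y": 0, "z": 0, "ax": 0, "ay": 0, "az": 0, "claw": 0.094}, {"x": 0, "y": 0, "z": 0, "ax": 0, "ay": 0, "az": 0, "claw": 0.094}, {"x": 0, "y": 0, "z": -0.03, "ax": 0, "ay": 0, "az": 0, "claw": 0.094}, {"x": 0, "y": 0, "z": -0.03, "ax": 0, "ay": 0, "az": 0, "claw": 0.094}])

```text
time_s: 33.75
ee_pos: [0.6502, 0.0653, 0.1374]
eef_rot: [-3.137, -0.01, 3.019]
force: [0.9, 0.0, 0.4]
grip_width: 0.0876
```

Request:
step_arm(steps=[{"x": 0.02, "y": 0, "z": -0.01, "ax": 0, "ay": 0, "az": 0, "claw": 0.094}, {"x": 0.038, "y": 0, "z": 0, "ax": 0, "ay": 0, "az": 0, "claw": 0.094}, {"x": 0.038, "y": 0, "z": 0, "ax": 0, "ay": 0, "az": 0, "claw": 0.094}, {"x": 0.038, "y": 0, "z": 0, "ax": 0, "ay": 0, "az": 0, "claw": 0.094}, {"x": 0.038, "y": 0, "z": 0, "ax": 0, "ay": 0, "az": 0, "claw": 0.094}])

```text
time_s: 34.17
ee_pos: [0.4799, 0.0859, 0.1547]
eef_rot: [-3.14, 0.004, 3.017]
force: [-0.4, 0.4, 0.6]
grip_width: 0.0938
```

Request:
step_arm(steps=[{"x": 0.02, "y": 0, "z": 0, "ax": 0, "ay": 0, "az": 0, "claw": 0.094}, {"x": 0, "y": 0, "z": 0, "ax": 0, "ay": 0, "az": 0, "claw": 0.094}, {"x": 0, "y": 0, "z": 0, "ax": 0, "ay": 0, "az": 0, "claw": 0.094}])

```text
time_s: 34.42
ee_pos: [0.4541, 0.0893, 0.1564]
eef_rot: [-3.14, 0.006, 3.018]
force: [1.1, -0.7, 0.3]
grip_width: 0.0937
```

```bash
python3 - <<'E'
from m0 import *
st()
p,_=snap('top','top16');I,_=snap('side','side16')
crop(p,200,150,420,300,3.6,'top16c')
crop(I,280,160,380,250,7,'side16c')
b=blobs(p,(3,150,80),(14,255,255),50,(270,150,330,220));print(b,top.plane([b[0][:2]],.0856))
E
```

```text
t34.42 pos [454.1  89.3 156.4] rpy [-179.93    0.35  172.94] F [ 1.1 -0.7  0.3] w93.7 q [  7.   9. 104.  -0.  67. -76.]
[(293.25, 180.94, 22.1, 22.9, 130, 396.0)] [[0.65027872 0.06448238 0.0856    ]]
```

View pics/top16c.png

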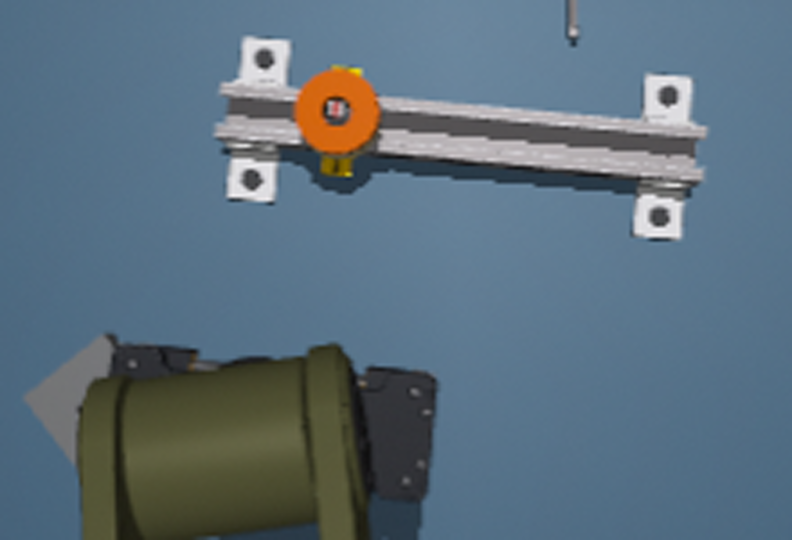

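View pics/side16c.png

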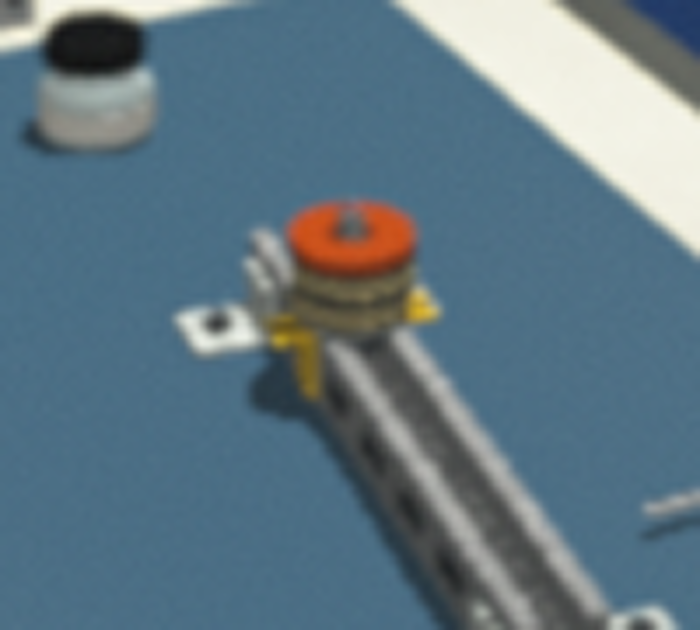

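```bash
python3 - <<'E'
from m0 import *
p=np.load('pics/top16.npz')['p'];I=np.load('pics/side16.npz')['p']
cv2.imwrite('pics/t16.png',cv2.resize(p[165:200,278:312,::-1],None,fx=14,fy=14,interpolation=cv2.INTER_NEAREST))
b=blobs(p,(3,150,80),(14,255,255),50,(270,150,330,220))[0];s=blobs(I,(3,150,80),(14,255,255),50,(310,180,345,205))
print(s,tri(top,b[:2],side,s[0][:2]))
print(st()['joint_vel'].round(3))
E
```

```text
[(329.95, 194.09, 8.7, 17.2, 90, 96.0)] (array([0.65126258, 0.06476223, 0.08052815]), np.float64(0.0005338205282644465))
t34.52 pos [455.   89.2 156.1] rpy [-179.92    0.32  172.92] F [0.9 0.7 0.1] w94.5 q [  7.   9. 104.  -0.  67. -76.]
[-0.006  0.024 -0.015 -0.    -0.     0.   ]
```

View pics/t16.png

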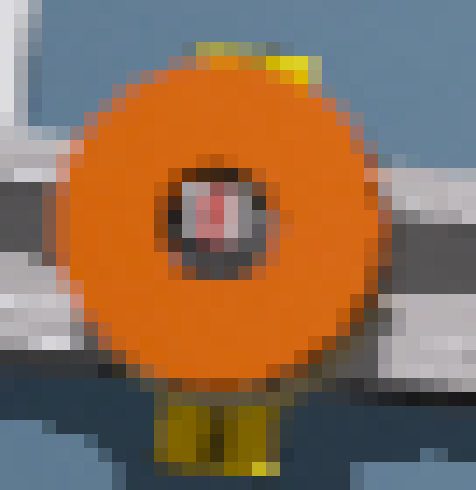

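```bash
python3 - <<'E'
from h import *
print(ticket.hand_in())
E
```

```text
the job is handed in; nothing more can be done
None
```

The hold-down is built and handed in at about 34.5 s of the 208 s allowed. The bolt is locked in the rail at the yellow clip, with the four disc springs and the orange ring stacked on its stud.

**What I did**
- **Bolt:** I lowered it in with the head lengthwise. The flange met the lips with the tool tip at z 81.3 mm, against 81 mm expected. I then turned it a quarter turn; the last tool yaw read before release was 172.7°, with a 0.4° touch-up still to come, against 173.1° for square across.
- **Discs:** Only two crown-up discs were present. The stack is crown up, hollow up, crown up, hollow up, then the ring. No flips were needed.

**Last checks**
- **Position:** The bolt was set down within about 0.3 mm of the station measured in the pictures, which the camera calibration limits to about 2 mm.
- **Ring:** The two views put the ring centre at (0.651, 0.065, 0.0805). The expected height is 0.0816, so the stack sits down fully.
- **Bolt angle:** The red line on the bolt end still runs across the rail, between the black clip lines. At this resolution that is a coarse check.
- **Surroundings:** I never went near the unit, the driver or the jar. I saw no part get knocked aside during the run. The arm stands clear with the gripper open.

**What went wrong on the way**
- **Bolt grip:** The first grip caught the round stud, closing to 13.7 mm instead of 11. I regripped higher, on the square end.
- **Last dish grip:** The grip on the second dish was marginal at 56.7 mm. I regripped it lower, and it closed to 57.8 mm.
- **Drift:** The tool drifted 2 to 4 mm sideways on some descents. I corrected each one before the disc or ring reached the wide part of the stud.

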